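Blow out the square jar on the sprung air pad

ROBOT

A 6-joint arm with a two-finger parallel gripper is mounted at the origin on the work surface. World frame = base frame: x ahead of the robot, y to its left, z up, the work surface at z = 0. Lengths are in mm, angles in rad, forces in N, time in s.
With the tool pointing down it reaches from about 300 to 875 mm from the base axis. Payload 6.4 kg.
Tool frame: the origin (TCP) lies at the very end of the fingers, on their centre line; the grasp point (between the pads) lies 19 mm behind it; y points along the fingers, z is the direction in which the jaws open and shut, and the axes are right-handed (so a half turn about y gives the same grasp; the last joint's range is limited). The gripper opens to 85 mm and grips with 20 to 120 N. Pads are 22 mm wide; open, the fingers measure 114 mm over their backs; the gripper's body (76 mm by 85 mm) begins 54 mm behind the grasp point. The pads swing forward as they close: fully open they stand 13 mm farther back than shut.
Start: joints at [-1.451, 0.181, 1.607, -0, 1.354, -0.206], TCP at [184.055, -544.761, 231.288] pointing down, gripper open.
Joint ranges: [-2.99, 2.99], [-0.89, 2.07], [0.3, 2.58], [-1.14, 4.28], [0, 2.63], [-3.12, 3.12]. Speed limits (rad/s): [2.57, 2.57, 3.01, 3.14, 3.14, 3.14].

INTERFACE

Orientations are given as a 3x3 rotation matrix whose columns are the frame's x, y, z axes.
In Python, from workcell import * gives the robot as it stands.
- The arm moves only by the tool servo_tool, never from a script. Its argument "plan" is a list of rows, each an object of numbers: "grip": the opening, from 0 (shut) to 1 (fully open); "dx", "dy", "dz": the shift along the tool's x, y, z in cm; "spin": the turn about the tool's y in degrees. In form: [{"grip": .., "dx": .., "dy": .., "dz": .., "spin": ..}, ...]. A call has exactly 10 rows; each row shifts and turns the commanded pose from where the row before left it, along the tool's axes as they then stand; what a row does not reach is not made up. A row lasts 1/10 s, in which the tool goes at most 50 mm and 8.59 degrees, less where a joint would pass 70% of its speed; a pose out of reach is approached as far as the arm can. A call is refused whole if a number of a shift passes 5 or a number of a turn 8.59, either way. A call with a gripper value outside its range is refused whole. The fingers move at their own pace and stop on an object; the grip force is fixed at half the most. Time passes only in rows, so rows that do not move let the fingers close, or fill a call up. It gives the time, the measured TCP pose, the force and the opening at its end, in the units of the state.
- sense(): the state, without advancing time (a new reading comes with each control period).
- grab_frame(name): name is "scene" or "top" or "wrist"; returns the picture (420x560x3 uint8, red, green, blue); there is no depth.
- camera_params(name): a dict with "camera_matrix" (3x3 intrinsics, pixels), "R" (3x3) and "t" (3): a world point X has camera coordinates R X + t; the wrist camera has in their place "T_tool_cam" (4x4, takes a point from camera to tool coordinates, whose origin is the TCP and whose axes are the tool frame's). Camera axes: x right, y down, z forward; pixel columns grow to the right and rows downward; lengths in mm; the calibration is good to about 2 mm. A picture is of the moment at which its call begins: read the wrist's pose just before it. camera_params takes no time and is no camera call.
- sign_off(): hands the job in, once; it reports no verdict.
The state is a dict: "time_s": time; "qpos": joint angles; "dq": joint speeds; "tau": joint torques, N m; "position": TCP position; "eef_rot": TCP orientation; "contact_force": force on the tool from outside, world axes, zero at the start; "ft_torque": the same for the moment, N m; "finger_gap": finger opening in mm.
Only numpy, scipy, OpenCV 4.12 (cv2) and the standard library are available. Lean on these libraries where they do the work, as an engineer would, in place of code of your own. Each camera call takes 0.05 s, during which the arm holds its last target. There are 200 camera calls.

TASK

Blow the clippings out of the square glass jar. It stands mouth up in the tray: lay it on its side first and let go, so that you can take hold of it again the other way, then turn it mouth down over the nozzle of the round sprung air pad, press it fully down, hold it down for a second and ease it up. Leave the jar standing mouth down, centred on the risen pad, and leave the other things in the tray where they are.

Things in the scene. Friction and masses are not known exactly. Their poses are not given: they have to be found in the camera images.
- jar: square green glass jar, open at one end: 56 x 56 mm outside, 76 mm tall, walls and floor 4 mm, 0.11 to 0.21 kg, empty. Origin: centre of the outside of its closed end (underside when standing). z runs from the closed end to the mouth; x and y are square to the flat sides. Starts standing mouth up on the tray floor; lies still on any flat side, e.g. on the bare seat (z = 0) between tray and blower
- blower: the air blower, fixed: a grey plastic box 130 x 130 x 40 mm with a round sprung pad on top. Origin: centre of its underside, on the seat (z = 0); z up. The gap between blower and tray is bare seat, at least 0.15 m wide across y; the tray may be on either side (left or right)
- pad_top (a point): centre of the pad's flat top face, z up, 66 mm above the seat when the pad is up. The pad is a black disc 100 mm across and 12 mm thick; a steel nozzle stub 14 mm across stands 10 mm above this point and goes inside the jar's mouth. Any yaw of the jar will do
- pad (a joint): how far the pad is pushed down: 0 = up, 0.012 m = fully down, against a hard stop. Its spring takes about 5 N to start and 12 N at the stop; it carries the jar's weight without sinking and comes up again by itself
- tray: brown bamboo tray, fixed: 300 mm (its x) x 360 mm (its y), 20 mm tall, 6 mm thick walls and floor (floor 6 mm above the seat). Origin: centre of its underside; z up
- round_jar: bystander: round green glass jar (cup-shaped), 60 mm across at its rim, 62 mm tall, standing mouth up in the tray about 170 mm from the square jar. Origin: centre of its underside; z up
- clipper: bystander: black hair clipper lying in the tray, 153 x 46 x 36 mm, its length along its x. Origin: under its middle
- trimmer: bystander: steel edge trimmer lying in the tray, 150 x 32 x 26 mm, its length along its x. Origin: under its middle
- comb: bystander: blue comb lying flat in the tray, 160 x 32 x 6 mm, its length along its x. Origin: under its middle
Things that resemble listed ones, but are neither listed nor needed, are in the scene too. Leave any orange look-alike of the jar alone. What is shaped like the blower but blue is not meant.

How it is judged (in metres and radians):
On the way, in this order (a step that is already met when the one before it is completed fails the run):
1. the jar lies on its side (axis within 10 degrees of level), at rest and let go (angle between jar's own z axis and vertical between 1.4 and 1.74 rad and height (world z) of jar below 0.06 m and contact force between the fingers and jar below 0.1 N and linear speed of jar below 0.02 m/s), for 0.2 s.
2. the jar, mouth down and centred over the pad within 18 mm, holds the pad fully down (10 mm or more of 12) for at least half a second (angle between jar's own z axis and vertical above 2.95 rad and horizontal distance between jar and pad_top below 0.018 m and value of joint pad above 0.01 m and contact force between jar and blower above 3 N), for 0.5 s.
At the end, for the whole second after the job is handed in: The jar stands mouth down (within 8 degrees) on the pad, its axis within 18 mm of the pad's centre, at rest and let go, with the pad risen again (less than 3 mm down) (angle between jar's own z axis and vertical above 3 rad and horizontal distance between jar and pad_top below 0.018 m and z of jar in the frame of pad_top between 0.07 and 0.082 m and value of joint pad below 0.003 m and linear speed of jar below 0.02 m/s); the robot touches nothing.
It fails at once if the lying black hair clipper is moved more than 40 mm (distance of clipper from where it was at the start of the episode above 0.04 m).
It fails at once if the lying steel edge trimmer is moved more than 40 mm (distance of trimmer from where it was at the start of the episode above 0.04 m).
It fails at once if the lying blue comb is moved more than 40 mm (distance of comb from where it was at the start of the episode above 0.04 m).
It fails at once if the round jar is moved more than 40 mm (distance of round_jar from where it was at the start of the episode above 0.04 m).
It fails at once if the round jar is tipped over (angle between round_jar's own z axis and vertical above 0.6 rad).
It also fails if it takes over 72 s, if anything falls off the work surface, if the arm or the gripper's body presses on something with over 40 N, if the wrist force passes 120 N, or if a joint passes its speed limit or range.

## Working session

There is one attempt and no reset: what is moved stays moved. The work goes in short steps, Python scripts to look and compute and a tool call to move; the robot and the scene stay as the last step left them, time stands still between calls to the robot, and variables do not carry over. Pictures are saved under pics/ and viewed, about 8 in all and at most 12, crops included, and the job is handed in when it is done.

Besides the shell and the picture viewer there is one more tool, called after "Emit:" by a JSON object that holds its "method" and its "body". servo_tool: Moves the arm, as the interface text tells. Its arguments: {"type":"object","properties":{"plan":{"type":"array","items":{"type":"object","properties":{"grip":{"type":"number"},"dx":{"type":"number"},"dy":{"type":"number"},"dz":{"type":"number"},"spin":{"type":"number"}}}}},"required":["plan"]}

```bash
mkdir -p pics; ls; python3 - <<'E'
from workcell import *
import cv2, numpy as np
s=sense(); print(s)
a=[grab_frame(n) for n in("scene","top")]
for n,i in zip(("scene","top"),a): cv2.imwrite(f"pics/{n}0.png",i[:,:,::-1])
cv2.imwrite("pics/both.png",cv2.resize(np.vstack(a)[:,:,::-1],(560,840))) 
for n in("scene","top","wrist"): print(n,camera_params(n))
E
```

```text
pics
{'time_s': 0.0, 'qpos': array([-1.45131831e+00,  1.81571317e-01,  1.60798870e+00,  3.11533812e-05,
        1.35382104e+00, -2.06333819e-01]), 'dq': array([-0.00101765, -0.00035778, -0.00040142, -0.00022858,  0.00061654,
        0.00163619]), 'tau': array([-3.89416782e-04, -4.44868612e+01, -3.51342416e+01, -3.35025952e-04,
        9.10949690e-03,  1.85833130e-05]), 'position': array([ 183.98544709, -544.18955209,  230.37647427]), 'eef_rot': array([[-9.47393378e-01, -1.82960252e-04,  3.20071482e-01],
       [-3.20071289e-01,  1.77927511e-03, -9.47391790e-01],
       [-3.96160181e-04, -9.99998400e-01, -1.74423378e-03]]), 'contact_force': array([ 0.67059423, -0.09660996, -0.20429282]), 'ft_torque': array([ 0.05315359, -0.01419851,  0.04186325]), 'finger_gap': 85.48704294964278}
scene {'camera_matrix': array([[385.8916919 ,   0.        , 279.11037021],
       [  0.        , 385.8916919 , 209.45421022],
       [  0.        ,   0.        ,   1.        ]]), 'R': array([[-0.11369589,  0.99329724,  0.0208289 ],
       [ 0.56764014,  0.08215135, -0.81916776],
       [-0.8153882 , -0.081312
[... 300 characters left out ...]
16175 ],
       [-0.98080485,  0.02209073, -0.19373655],
       [ 0.19413657,  0.01766802, -0.98081539]]), 't': array([ -36.31448255,  530.74106272, 1013.61868097])}
wrist {'camera_matrix': array([[289.06866113,   0.        , 279.58783486],
       [  0.        , 289.06866113, 209.29932676],
       [  0.        ,   0.        ,   1.        ]]), 'T_tool_cam': array([[ 1.16610106e-03,  9.65765328e-01,  2.59414671e-01,
        -6.57091798e+01],
       [-1.31686609e-04, -2.59414696e-01,  9.65766016e-01,
        -1.41543021e+02],
       [ 9.99999311e-01, -1.16034221e-03, -1.75325391e-04,
        -1.03127994e+00],
       [ 0.00000000e+00,  0.00000000e+00,  0.00000000e+00,
         1.00000000e+00]])}
```

View pics/top0.png

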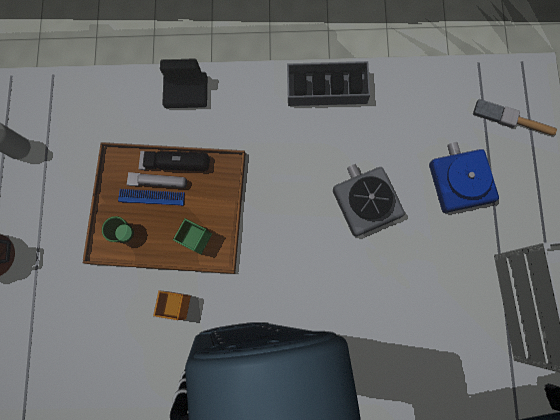

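View pics/scene0.png

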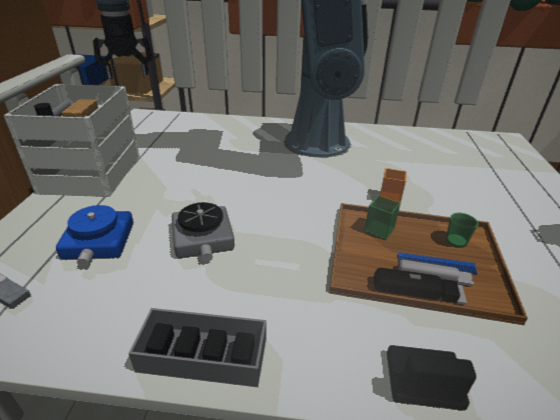

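The green things are a square jar at top (193,236) and a round cup at (117,230). The orange look-alike is at (172,305). The square green one is the target. There are two blowers, grey at (368,200) and blue at (465,180), and the grey one is meant.

```bash
cat > h.py <<'E'
from workcell import *
import cv2, numpy as np
def cast(n,px,z):
    c=camera_params(n); d=np.linalg.inv(c["camera_matrix"])@np.array([px[0],px[1],1.]); R=c["R"]; o=-R.T@c["t"]; d=R.T@d
    return o+d*(z-o[2])/d[2]
def proj(n,X):
    c=camera_params(n); p=c["camera_matrix"]@(c["R"]@np.array(X,float)+c["t"]); return p[:2]/p[2]
def wcast(px,z,s):
    c=camera_params("wrist"); T=c["T_tool_cam"]; d=np.linalg.inv(c["camera_matrix"])@np.array([px[0],px[1],1.])
    R=s["eef_rot"]; o=s["position"]+R@T[:3,3]; d=R@T[:3,:3]@d
    return o+d*(z-o[2])/d[2]
def wproj(X,s):
    c=camera_params("wrist"); T=c["T_tool_cam"]; R=s["eef_rot"]
    p=T[:3,:3].T@(R.T@(np.array(X,float)-s["position"])-T[:3,3]); p=c["camera_matrix"]@p; return p[:2]/p[2]
def green(im):
    h=cv2.cvtColor(im,cv2.COLOR_RGB2HSV); return cv2.inRange(h,(50,70,30),(90,255,255))
def comps(m,amin=100):
    return [c for c in cv2.findContours(m,cv2.RETR_EXTERNAL,cv2.CHAIN_APPROX_NONE)[0] if cv2.contourArea(c)>amin]
E
python3 - <<'E'
from h import *
im=cv2.imread("pics/top0.png")[:,:,::-1].copy(); sc=cv2.imread("pics/scene0.png")[:,:,::-1].copy()
for n,i in(("top",im),("scene",sc)):
    for c in comps(green(i),60):
        x=cv2.boundingRect(c); print(n,x,cv2.approxPolyDP(c,2.5,True)[:,0].tolist())
h=cv2.cvtColor(im,cv2.COLOR_RGB2HSV); m=cv2.inRange(h,(0,0,0),(180,255,60)); m[:, :335]=0; m[:,405:]=0; m[:160]=0;m[240:]=0
for c in comps(m): print("dark",cv2.boundingRect(c),cv2.fitEllipse(c))
print(cast("top",(373,197.5),66))
a=cv2.resize(im[205:265,90:230],None,fx=4,fy=4,interpolation=cv2.INTER_CUBIC); b=cv2.resize(im[155:240,325:410],None,fx=2.8,fy=2.8,interpolation=cv2.INTER_CUBIC)[:240]
cv2.imwrite("pics/crop.png",np.hstack([a[:238],b[:238]])[:,:,::-1])
E
```

```text
top (173, 219, 39, 35) [[184, 219], [173, 239], [201, 253], [211, 233]]
top (102, 217, 31, 25) [[104, 222], [102, 233], [106, 239], [124, 241], [131, 236], [131, 228], [120, 217], [111, 217]]
scene (447, 213, 32, 34) [[455, 213], [450, 218], [447, 240], [452, 245], [463, 246], [478, 223], [466, 214]]
scene (365, 195, 35, 44) [[378, 195], [370, 206], [389, 212], [395, 218], [388, 226], [374, 220], [365, 230], [386, 238], [393, 228], [395, 216], [392, 214], [396, 214], [399, 203], [390, 212], [374, 207], [372, 203]]
scene (510, 0, 31, 8) [[510, 3], [529, 7], [540, 0], [511, 0]]
dark (335, 192, 70, 45) ((353.669677734375, 237.51956176757812), (29.00140953063965, 32.22237777709961), 110.82376098632812)
dark (349, 176, 47, 46) ((371.6000671386719, 198.77154541015625), (42.454463958740234, 47.063758850097656), 125.89645385742188)
[ 555.63860896 -251.90868469   66.        ]
```

View pics/crop.png

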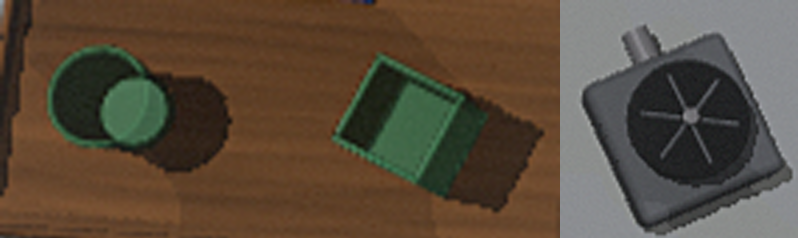

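The crop shows the square green jar mouth up, with its rim corners at about (185,218), (173,239), (194.5,252) and (206,229). It also shows the grey blower with a black pad and the nozzle tip at (371.8,196). The round cup at (113,229) is the bystander.

```bash
python3 - <<'E'
from h import *
P=[cast("top",p,82) for p in[(185,218.3),(173.2,239.5),(194.5,251.8),(206,229.3)]]
for i in range(4): print(P[i].round(1),np.linalg.norm(P[i]-P[i-1]).round(1))
c=np.mean(P,0);e=P[1]-P[0];f=P[3]-P[0];print("jar",c,np.degrees(np.arctan2(e[1],e[0])),np.degrees(np.arctan2(f[1],f[0])),proj("scene",c))
print("noz",cast("top",(371.8,196.1),76),"pad",cast("top",(371.6,198.8),66))
q=cast("top",(371.8,196.1),76);print(proj("scene",q))
print("rj",cast("top",(114,228),68))
for p in[(102,144),(247,150),(238,273),(83,264)]: print("tray",cast("top",p,20).round())
for p in[(335,190),(385,162),(358,237),(407,214)]: print("blow",cast("top",p,40).round())
print("comb",[cast("top",p,12).round() for p in[(118,197),(186,199)]], [cast("top",p,12).round() for p in[(155,290),(190,320)]])
E
```

```text
[513.9 174.1  82. ] 54.3
[466.5 199.3  82. ] 53.8
[438.  151.2  82. ] 55.9
[487.9 126.4  82. ] 55.7
jar [476.58874948 162.73764844  82.        ] 151.9469886156886 -118.62547532236405 [382.5911473  203.31227232]
noz [ 556.68663167 -247.58309154   76.        ] pad [ 552.67561035 -248.56117534   66.        ]
[197.9236332  210.63277874]
rj [497.71717531 339.15347183  68.        ]
tray [717. 399.  20.]
tray [692.  40.  20.]
tray [394.  62.  20.]
tray [422. 427.  20.]
blow [ 582. -169.   40.]
blow [ 647. -290.   40.]
blow [ 469. -217.   40.]
blow [ 520. -333.   40.]
comb [array([583., 356.,  12.]), array([575., 189.,  12.])] [array([359., 257.,  12.]), array([289., 174.,  12.])]
```

Emit:
{"method": "servo_tool", "body": {"plan": [{"grip": 1,"spin": -8.59},{"grip": 1,"spin": -8.59},{"grip": 1,"spin": -8.59},{"grip": 1,"spin": -8.59},{"grip": 1,"spin": -8.59},{"grip": 1,"dx": -4.7,"dz": -0.48},{"grip": 1,"dx": -4.7,"dz": -0.48},{"grip": 1,"dx": -4.7,"dz": -0.48},{"grip": 1,"dx": -4.7,"dz": -0.48},{"grip": 1,"dx": -4.7,"dz": -0.48}]}}

```text
$.plan[0]: bad value
```

Emit:
{"method": "servo_tool", "body": {"plan": [{"grip": 1,"dx": -4.7,"dz": -0.48},{"grip": 1,"dx": -4.7,"dz": -0.48},{"grip": 1,"dx": -4.7,"dz": -0.48},{"grip": 1,"dx": -4.7,"dz": -0.48},{"grip": 1,"dx": -4.7,"dz": -0.48},{"grip": 1,"dx": -4.7,"dz": -0.48},{"grip": 1,"dx": -4.7,"dz": -0.48},{"grip": 1,"dx": -4.7,"dz": -0.48},{"grip": 1,"dx": -4.7,"dz": -0.48},{"grip": 1}]}}

```text
$.plan[0]: bad value
```

Emit:
{"method": "servo_tool", "body": {"plan": [{"grip": 1,"dx": 0,"dy": 0,"dz": 0,"spin": -8.5},{"grip": 1,"dx": 0,"dy": 0,"dz": 0,"spin": -8.5},{"grip": 1,"dx": 0,"dy": 0,"dz": 0,"spin": -8.5},{"grip": 1,"dx": 0,"dy": 0,"dz": 0,"spin": -8.5},{"grip": 1,"dx": 0,"dy": 0,"dz": 0,"spin": -8.5},{"grip": 1,"dx": -4.7,"dy": 0,"dz": -0.48,"spin": 0},{"grip": 1,"dx": -4.7,"dy": 0,"dz": -0.48,"spin": 0},{"grip": 1,"dx": -4.7,"dy": 0,"dz": -0.48,"spin": 0},{"grip": 1,"dx": -4.7,"dy": 0,"dz": -0.48,"spin": 0},{"grip": 1,"dx": -4.7,"dy": 0,"dz": -0.48,"spin": 0}]}}

```text
time_s: 1.1
position: [276.6, -325.3, 230.9]
eef_rot: [[-0.483, -0.0, 0.876], [-0.876, 0.001, -0.483], [-0.0, -1.0, -0.0]]
contact_force: [1.2, 0.3, -0.2]
finger_gap: 85.3
```

Emit:
{"method": "servo_tool", "body": {"plan": [{"grip": 1,"dx": -4.7,"dy": 0,"dz": -0.55,"spin": 0},{"grip": 1,"dx": -4.7,"dy": 0,"dz": -0.55,"spin": 0},{"grip": 1,"dx": -4.7,"dy": 0,"dz": -0.55,"spin": 0},{"grip": 1,"dx": -4.7,"dy": 0,"dz": -0.55,"spin": 0},{"grip": 1,"dx": -4.7,"dy": 0,"dz": -0.55,"spin": 0},{"grip": 1,"dx": -4.7,"dy": 0,"dz": -0.55,"spin": 0},{"grip": 1,"dx": -4.7,"dy": 0,"dz": -0.55,"spin": 0},{"grip": 1,"dx": -4.7,"dy": 0,"dz": -0.55,"spin": 0},{"grip": 1,"dx": -4.7,"dy": 0,"dz": -0.55,"spin": 0},{"grip": 1,"dx": -4.7,"dy": 0,"dz": -0.55,"spin": 0}]}}

```text
time_s: 2.1
position: [455.0, 113.1, 231.2]
eef_rot: [[-0.482, 0.0, 0.876], [-0.876, -0.0, -0.482], [0.0, -1.0, 0.0]]
contact_force: [0.7, -0.2, -0.3]
finger_gap: 85.2
```

```bash
python3 - <<'E'
from h import *
s=sense(); im=grab_frame("wrist"); cv2.imwrite("pics/w1.png",im[:,:,::-1]); print(s["position"],s["time_s"])
for c in comps(green(im),300): print(cv2.boundingRect(c),cv2.approxPolyDP(c,4,True)[:,0].tolist())
print("pred jar top",wproj((476.6,162.7,82),s))
E
```

```text
[454.9935883  113.11704848 231.15633775] 2.1
(247, 109, 56, 56) [[302, 110], [247, 111], [249, 161], [301, 164]]
pred jar top [275.13709336 144.78258937]
```

View pics/w1.png

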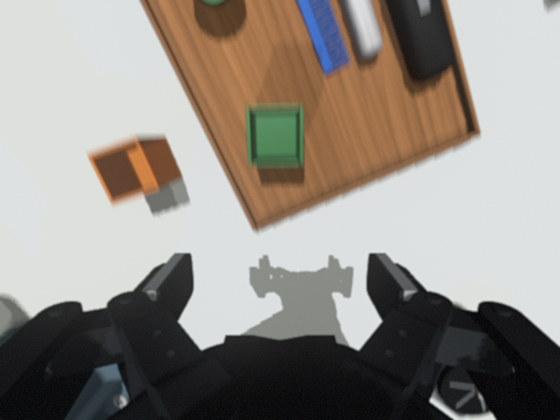

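The wrist view shows the square jar at (275,136), its sides parallel to the jaw axis, with the orange look-alike at (140,165) outside the tray.

```bash
python3 - <<'E'
from h import *
im=cv2.imread("pics/w1.png")[:,:,::-1].copy(); s=sense()
h=cv2.cvtColor(im,cv2.COLOR_RGB2HSV); m=cv2.inRange(h,(45,40,15),(95,255,255))
for c in comps(m,800):
    print(cv2.boundingRect(c),cv2.minAreaRect(c))
    x,y,w,hh=cv2.boundingRect(c)
    P=[wcast(p,82,s) for p in[(x,y),(x+w,y),(x+w,y+hh),(x,y+hh)]]
    print(np.round(P,1),np.mean(P,0),[np.linalg.norm(P[i]-P[i-1]).round(1) for i in range(4)])
E
```

```text
(246, 108, 58, 58) ((274.9761962890625, 137.36883544921875), (56.80862045288086, 56.2241325378418), 87.83892822265625)
[[470.3 212.3  82. ]
 [518.8 185.8  82. ]
 [493.4 137.   82. ]
 [442.5 164.9  82. ]] [481.23902959 174.98783572  82.        ] [np.float64(55.0), np.float64(55.3), np.float64(55.0), np.float64(58.1)]
```

```bash
python3 - <<'E'
from h import *
s=sense()
print(wcast((257,229),20,s),wcast((479,132),20,s), "noz?",wcast((460,395),66,s))
print(cast("top",(238,273),20),cast("top",(247,150),20))
for X in [(481,175,82),(476.6,162.7,82)]: print(proj("top",X),proj("scene",X))
E
```

```text
[404.47284657  85.97963868  20.        ] [694.13956854  64.85042534  20.        ] noz? [ 535.74638913 -231.59590658   66.        ]
[393.59658465  62.02696115  20.        ] [692.2700723   40.23426107  20.        ]
[184.23935958 232.81896897] [388.25959432 204.82185743]
[189.68586396 234.65443024] [382.57497079 203.3136683 ]
```

```bash
python3 - <<'E'
from h import *
s=sense(); print(s["position"],s["time_s"],s["dq"].round(3)); im=grab_frame("wrist"); cv2.imwrite("pics/w2.png",im[:,:,::-1])
h=cv2.cvtColor(im,cv2.COLOR_RGB2HSV); m=cv2.inRange(h,(45,40,15),(95,255,255))
for c in comps(m,800):
    print(cv2.boundingRect(c))
    x,y,w,hh=cv2.boundingRect(c)
    P=[wcast(p,82,s) for p in[(x,y),(x+w,y),(x+w,y+hh),(x,y+hh)]]
    print(np.mean(P,0),[np.linalg.norm(P[i]-P[i-1]).round(1) for i in range(4)])
E
```

```text
[456.43674551 118.72157102 231.20702219] 2.15 [-0.1   -0.056  0.068 -0.03   0.027 -0.187]
(249, 118, 56, 58)
[478.34038087 165.66236975  82.        ] [np.float64(56.0), np.float64(53.8), np.float64(56.0), np.float64(56.6)]
```

Emit:
{"method": "servo_tool", "body": {"plan": [{"grip": 1,"dx": -2.5,"dy": 0,"dz": -0.15,"spin": 0},{"grip": 1,"dx": -2.5,"dy": 3,"dz": -0.15,"spin": 0},{"grip": 1,"dx": 0,"dy": 4,"dz": 0,"spin": 0},{"grip": 1,"dx": 0,"dy": 4,"dz": 0,"spin": 0},{"grip": 1,"dx": 0,"dy": 4,"dz": 0,"spin": 0},{"grip": 1,"dx": 0,"dy": 3,"dz": 0,"spin": 0},{"grip": 1,"dx": 0,"dy": 1.9,"dz": 0,"spin": 0},{"grip": 1,"dx": 0,"dy": 0,"dz": 0,"spin": 0},{"grip": 0.5,"dx": 0,"dy": 0,"dz": 0,"spin": 0},{"grip": 0.5,"dx": 0,"dy": 0,"dz": 0,"spin": 0}]}}

```text
time_s: 3.2
position: [477.3, 156.1, 33.7]
eef_rot: [[-0.482, 0.002, 0.876], [-0.876, 0.0, -0.482], [-0.001, -1.0, 0.002]]
contact_force: [-4.0, 1.1, 3.1]
finger_gap: 58.9
```

Emit:
{"method": "servo_tool", "body": {"plan": [{"grip": 0.5,"dx": 0,"dy": 0,"dz": 0,"spin": 0},{"grip": 0.5,"dx": 0,"dy": 0,"dz": 0,"spin": 0},{"grip": 0.5,"dx": 0,"dy": 0,"dz": 0,"spin": 0},{"grip": 0.5,"dx": 0,"dy": 0,"dz": 0,"spin": 0},{"grip": 0.5,"dx": 0,"dy": 0,"dz": 0,"spin": 0},{"grip": 0.5,"dx": 0,"dy": -2,"dz": 0,"spin": 0},{"grip": 0.5,"dx": 0,"dy": -2,"dz": 0,"spin": 0},{"grip": 0.5,"dx": 0,"dy": -2,"dz": 0,"spin": 0},{"grip": 0.5,"dx": 0,"dy": 0,"dz": 0,"spin": 0},{"grip": 0.5,"dx": 0,"dy": 0,"dz": 0,"spin": 0}]}}

```text
time_s: 4.2
position: [476.4, 156.2, 92.4]
eef_rot: [[-0.482, 0.001, 0.876], [-0.876, 0.0, -0.482], [-0.001, -1.0, 0.001]]
contact_force: [0.3, -0.5, -1.9]
finger_gap: 55.4
```

```bash
python3 - <<'E'
from h import *
im=cv2.imread("pics/w2.png"); h=cv2.cvtColor(im,cv2.COLOR_BGR2HSV)
m=cv2.inRange(h,(5,70,20),(18,255,255)); m[:,:190]=0
c=max(comps(m,1000),key=cv2.contourArea); q=cv2.approxPolyDP(cv2.convexHull(c),6,True)[:,0]; print(q.tolist())
s=dict(eef_rot=sense()["eef_rot"],position=np.array([456.44,118.72,231.2]))
for p in q: print(p,wcast(p,20,s).round(1),wcast(p,0,s).round(1))
t=cv2.imread("pics/top0.png");h=cv2.cvtColor(t,cv2.COLOR_BGR2HSV); m=cv2.inRange(h,(5,70,20),(18,255,255)); m[285:]=0; m[:,:70]=0;m[:,270:]=0
c=max(comps(m,1000),key=cv2.contourArea); q=cv2.approxPolyDP(cv2.convexHull(c),4,True)[:,0]
for p in q: print("top",p,cast("top",p,20).round(1))
E
```

```text
[[443, 0], [479, 144], [255, 237], [190, 105], [190, 0]]
[443   0] [704.6 211.4  20. ] [716.9 213.3   0. ]
[479 144] [689.4  49.8  20. ] [700.8  42.6   0. ]
[255 237] [396.5  77.   20. ] [391.3  71.4   0. ]
[190 105] [412.1 252.9  20. ] [407.8 257.2   0. ]
[190   0] [470.2 340.7  20. ] [469.2 349.9   0. ]
top [101 143] [719.7 401.9  20. ]
top [244 151] [689.9  47.6  20. ]
top [234 273] [393.8  71.3  20. ]
top [ 83 262] [426.4 427.2  20. ]
```

Emit:
{"method": "servo_tool", "body": {"plan": [{"grip": 0.5,"dx": 0,"dy": 0,"dz": 0,"spin": -8.2},{"grip": 0.5,"dx": 0,"dy": 0,"dz": 0,"spin": -8.2},{"grip": 0.5,"dx": 0,"dy": 0,"dz": 0,"spin": -8.2},{"grip": 0.5,"dx": 2,"dy": 0,"dz": 1,"spin": 0},{"grip": 0.5,"dx": 2,"dy": 0,"dz": 1,"spin": 0},{"grip": 0.5,"dx": 2,"dy": 0,"dz": 1,"spin": 0},{"grip": 0.5,"dx": 2,"dy": 0,"dz": 1,"spin": 0},{"grip": 0.5,"dx": 2,"dy": 0,"dz": 1,"spin": 0},{"grip": 0.5,"dx": 0,"dy": 0,"dz": 0,"spin": 0},{"grip": 0.5,"dx": 0,"dy": 0,"dz": 0,"spin": 0}]}}

```text
time_s: 5.2
position: [517.8, 52.7, 90.9]
eef_rot: [[-0.075, -0.003, 0.997], [-0.997, 0.001, -0.075], [-0.0, -1.0, -0.003]]
contact_force: [-0.6, 1.8, -1.4]
finger_gap: 55.4
```

Emit:
{"method": "servo_tool", "body": {"plan": [{"grip": 0.5,"dx": 0.6,"dy": 0,"dz": 0,"spin": 0},{"grip": 0.5,"dx": 0,"dy": 2,"dz": 0,"spin": 0},{"grip": 0.5,"dx": 0,"dy": 2,"dz": 0,"spin": 0},{"grip": 0.5,"dx": 0,"dy": 0,"dz": 0,"spin": 0},{"grip": 0.5,"dx": 0,"dy": 0.2,"dz": 0,"spin": 0},{"grip": 0.5,"dx": 0,"dy": 0.2,"dz": 0,"spin": 0},{"grip": 0.5,"dx": 0,"dy": 0.2,"dz": 0,"spin": 0},{"grip": 0.5,"dx": 0,"dy": 0.1,"dz": 0,"spin": 0},{"grip": 0.5,"dx": 0,"dy": 0,"dz": 0,"spin": 0},{"grip": 0.5,"dx": 0,"dy": 0,"dz": 0,"spin": 0}]}}

```text
time_s: 6.2
position: [519.2, 46.8, 47.9]
eef_rot: [[-0.073, 0.001, 0.997], [-0.997, -0.0, -0.073], [0.0, -1.0, 0.001]]
contact_force: [-7.8, 0.2, 17.8]
finger_gap: 55.3
```

Emit:
{"method": "servo_tool", "body": {"plan": [{"grip": 0.5,"dx": 0,"dy": 0.2,"dz": 0,"spin": 0},{"grip": 0.5,"dx": 0,"dy": 0.2,"dz": 0,"spin": 0},{"grip": 0.5,"dx": 0,"dy": 0.2,"dz": 0,"spin": 0},{"grip": 0.5,"dx": 0,"dy": 0.2,"dz": 0,"spin": 0},{"grip": 0.5,"dx": 0,"dy": 0,"dz": 0,"spin": 0},{"grip": 0.5,"dx": 0,"dy": 0,"dz": 0,"spin": 0},{"grip": 0.5,"dx": 0,"dy": 0,"dz": 0,"spin": 0},{"grip": 0.5,"dx": 0,"dy": 0,"dz": 0,"spin": 0},{"grip": 0.5,"dx": 0,"dy": 0,"dz": 0,"spin": 0},{"grip": 0.5,"dx": 0,"dy": 0,"dz": 0,"spin": 0}]}}

```text
time_s: 7.2
position: [519.3, 43.9, 45.0]
eef_rot: [[-0.071, -0.001, 0.997], [-0.997, -0.006, -0.071], [0.006, -1.0, -0.0]]
contact_force: [-31.9, -13.4, 67.9]
finger_gap: 55.0
```

```bash
python3 - <<'E'
from h import *
a=grab_frame("scene")[150:300,290:490]; b=grab_frame("wrist")
cv2.imwrite("pics/v1.png",np.hstack([cv2.resize(a,None,fx=2.4,fy=2.4),cv2.resize(b,(480,360))])[:,:800,::-1])
s=sense();print(s["position"],s["contact_force"],s["ft_torque"])
E
```

```text
[519.25789463  43.92082276  45.00891033] [-31.69619784 -13.70874629  68.72549386] [-1.2705192   5.67964884  0.64143386]
```

View pics/v1.png

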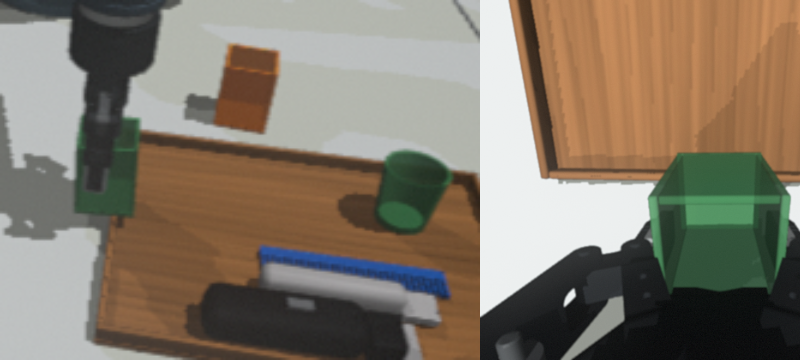

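Emit:
{"method": "servo_tool", "body": {"plan": [{"grip": 0.5,"dx": 0,"dy": -0.4,"dz": 0,"spin": 0},{"grip": 0.5,"dx": 0,"dy": -0.4,"dz": 0,"spin": 0},{"grip": 0.5,"dx": 0,"dy": -0.2,"dz": 0,"spin": 0},{"grip": 0.6,"dx": 0,"dy": 0,"dz": 0,"spin": 0},{"grip": 0.62,"dx": 0,"dy": 0,"dz": 0,"spin": 0},{"grip": 0.63,"dx": 0,"dy": 0,"dz": 0,"spin": 0},{"grip": 0.64,"dx": 0,"dy": 0,"dz": 0,"spin": 0},{"grip": 0.64,"dx": 0,"dy": 0,"dz": 0,"spin": 0},{"grip": 0.64,"dx": 0,"dy": 0,"dz": 0,"spin": 0},{"grip": 0.64,"dx": 0,"dy": 0,"dz": 0,"spin": 0}]}}

```text
time_s: 8.3
position: [518.3, 46.8, 47.2]
eef_rot: [[-0.074, -0.0, 0.997], [-0.997, 0.0, -0.074], [-0.0, -1.0, -0.0]]
contact_force: [0.1, 0.0, -1.6]
finger_gap: 55.6
```

```bash
python3 - <<'E'
from h import *
b=grab_frame("wrist"); cv2.imwrite("pics/w3.png",b[:,:,::-1])
m=green(b)
for c in comps(m,800): print(cv2.boundingRect(c),cv2.contourArea(c))
m=green(cv2.imread("pics/v1.png")[:,480:,::-1].copy())
for c in comps(m,500): print("before*1.167",np.array(cv2.boundingRect(c))*1.167)
E
```

```text
(197, 179, 165, 165) 22600.5
before*1.167 [197.223 178.551 164.547 165.714]
```

Emit:
{"method": "servo_tool", "body": {"plan": [{"grip": 0.65,"dx": 0,"dy": 0,"dz": 0,"spin": 0},{"grip": 0.65,"dx": 0,"dy": 0,"dz": 0,"spin": 0},{"grip": 0.65,"dx": 0,"dy": 0,"dz": 0,"spin": 0},{"grip": 0.65,"dx": 0,"dy": 0.2,"dz": 0,"spin": 0},{"grip": 0.65,"dx": 0,"dy": 0.2,"dz": 0,"spin": 0},{"grip": 0.65,"dx": 0,"dy": 0.2,"dz": 0,"spin": 0},{"grip": 0.65,"dx": 0,"dy": 0.2,"dz": 0,"spin": 0},{"grip": 0.65,"dx": 0,"dy": 0,"dz": 0,"spin": 0},{"grip": 0.65,"dx": 0,"dy": 0,"dz": 0,"spin": 0},{"grip": 0.65,"dx": 0,"dy": 0,"dz": 0,"spin": 0}]}}

```text
time_s: 9.35
position: [518.7, 45.2, 43.5]
eef_rot: [[-0.072, -0.001, 0.997], [-0.997, -0.003, -0.072], [0.003, -1.0, -0.001]]
contact_force: [-18.7, -8.1, 42.6]
finger_gap: 55.7
```

```bash
python3 - <<'E'
from h import *
b=grab_frame("wrist"); cv2.imwrite("pics/w4.png",b[:,:,::-1])
m=green(b)
for c in comps(m,800): print(cv2.boundingRect(c),cv2.contourArea(c),cv2.approxPolyDP(c,4,True)[:,0].tolist())
E
```

```text
(196, 177, 168, 167) 23059.5 [[231, 177], [196, 235], [200, 292], [220, 342], [226, 335], [277, 340], [333, 335], [338, 343], [358, 298], [363, 235], [328, 178]]
```

Emit:
{"method": "servo_tool", "body": {"plan": [{"grip": 0.65,"dx": 0,"dy": -0.4,"dz": 0,"spin": 0},{"grip": 0.65,"dx": 0,"dy": -0.2,"dz": 0,"spin": 0},{"grip": 0.655,"dx": 0,"dy": 0,"dz": 0,"spin": 0},{"grip": 0.655,"dx": 0,"dy": 0,"dz": 0,"spin": 0},{"grip": 0.66,"dx": 0,"dy": 0,"dz": 0,"spin": 0},{"grip": 0.66,"dx": 0,"dy": 0,"dz": 0,"spin": 0},{"grip": 0.665,"dx": 0,"dy": 0,"dz": 0,"spin": 0},{"grip": 0.665,"dx": 0,"dy": 0,"dz": 0,"spin": 0},{"grip": 0.67,"dx": 0,"dy": 0,"dz": 0,"spin": 0},{"grip": 0.67,"dx": 0,"dy": 0,"dz": 0,"spin": 0}]}}

```text
time_s: 10.4
position: [518.4, 46.8, 45.3]
eef_rot: [[-0.074, 0.0, 0.997], [-0.997, -0.0, -0.074], [0.0, -1.0, 0.0]]
contact_force: [-1.0, -0.0, -0.1]
finger_gap: 57.5
```

```bash
python3 - <<'E'
from h import *
a=grab_frame("scene")[150:300,290:490]; b=grab_frame("wrist")
cv2.imwrite("pics/v2.png",np.hstack([cv2.resize(a,None,fx=2.4,fy=2.4),cv2.resize(b,(480,360))])[:,:800,::-1])
for c in comps(green(b),800): print(cv2.boundingRect(c),cv2.contourArea(c),cv2.approxPolyDP(c,4,True)[:,0].tolist())
E
```

```text
(198, 180, 163, 165) 21206.5 [[230, 180], [198, 278], [199, 296], [219, 342], [226, 335], [283, 340], [331, 334], [339, 344], [360, 281], [328, 180]]
```

Emit:
{"method": "servo_tool", "body": {"plan": [{"grip": 0.8,"dx": 0,"dy": 0,"dz": 0,"spin": 0},{"grip": 1,"dx": 0,"dy": 0,"dz": 0,"spin": 0},{"grip": 1,"dx": 0,"dy": 0,"dz": 0,"spin": 0},{"grip": 1,"dx": 0,"dy": 0,"dz": 0,"spin": 0},{"grip": 1,"dx": 0,"dy": -2,"dz": 0,"spin": 0},{"grip": 1,"dx": 0,"dy": -2,"dz": 0,"spin": 0},{"grip": 1,"dx": 0,"dy": -2,"dz": 0,"spin": 0},{"grip": 1,"dx": 0,"dy": -2,"dz": 0,"spin": 0},{"grip": 1,"dx": 0,"dy": -2,"dz": 0,"spin": 0},{"grip": 1,"dx": 0,"dy": 0,"dz": 0,"spin": 0}]}}

```text
time_s: 11.5
position: [520.5, 46.5, 148.2]
eef_rot: [[-0.074, 0.006, 0.997], [-0.997, -0.001, -0.074], [0.0, -1.0, 0.006]]
contact_force: [-0.1, 0.2, -0.0]
finger_gap: 85.6
```

```bash
python3 - <<'E'
from h import *
a=grab_frame("scene")[150:300,290:490]; b=grab_frame("wrist")
cv2.imwrite("pics/w5.png",b[:,:,::-1])
cv2.imwrite("pics/v3.png",np.hstack([cv2.resize(a,None,fx=2.4,fy=2.4),cv2.resize(b,(480,360))])[:,:800,::-1])
print(sense()["position"])
E
```

```text
[518.44451914  46.76253897 145.19513414]
```

View pics/v3.png

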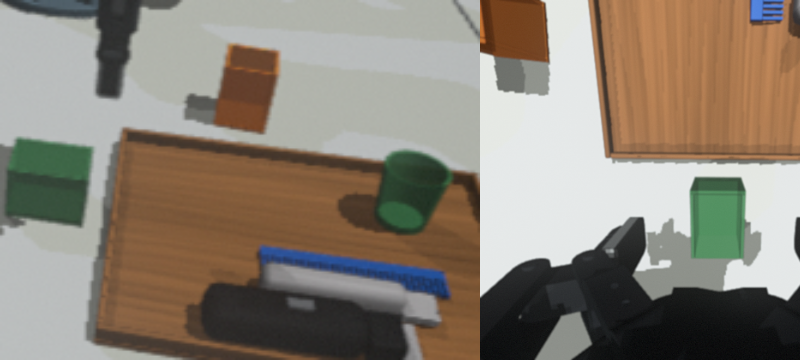

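The jar lies on the seat beside the tray, with its closed end at wrist (718,180) toward the tray and its mouth away from it.

```bash
python3 - <<'E'
from h import *
s=sense(); b=cv2.imread("pics/w5.png")[:,:,::-1].copy(); h=cv2.cvtColor(b,cv2.COLOR_RGB2HSV); m=cv2.inRange(h,(45,40,15),(95,255,255))
c=max(comps(m,800),key=cv2.contourArea); print(cv2.boundingRect(c)); q=cv2.approxPolyDP(c,3,True)[:,0]
for p in q: print(p,wcast(p,56,s).round(1),wcast(p,0,s).round(1))
v=h[:,:,2]; x=cv2.boundingRect(c); print(v[x[1]-4:x[1]+x[3]+4,x[0]+x[2]//2].tolist())
cv2.imwrite("pics/w5c.png",cv2.resize(b[x[1]-20:x[1]+x[3]+20,x[0]-40:x[0]+x[2]+40],None,fx=4,fy=4)[:,:,::-1])
t=grab_frame("top"); 
for c in comps(green(t),60): print("top",cv2.approxPolyDP(c,2,True)[:,0].tolist(),cast("top",cv2.minAreaRect(c)[0],30))
E
```

```text
(245, 207, 65, 95)
[252 207] [496.  55.  56.] [489.5  40.8   0. ]
[245 222] [488.9  42.5  56. ] [480.6  25.4   0. ]
[246 300] [482. -31.  56.] [472.  -65.9   0. ]
[306 301] [535.9 -36.1  56. ] [539.  -72.3   0. ]
[309 223] [542.2  37.6  56. ] [546.9  19.3   0. ]
[304 209] [538.7  50.   56. ] [542.5  34.7  -0. ]
[231, 231, 224, 178, 117, 81, 78, 83, 88, 94, 96, 96, 96, 96, 98, 96, 95, 95, 97, 117, 137, 146, 136, 123, 129, 140, 144, 146, 146, 145, 147, 146, 147, 144, 144, 145, 145, 147, 146, 146, 146, 145, 145, 145, 146, 144, 146, 144, 145, 146, 147, 146, 145, 144, 146, 144, 144, 146, 146, 145, 146, 144, 145, 146, 144, 145, 145, 144, 145, 145, 146, 145, 145, 146, 146, 145, 146, 146, 147, 146, 146, 145, 146, 147, 147, 146, 146, 146, 146, 145, 146, 147, 146, 147, 146, 145, 146, 145, 144, 146, 148, 148, 145]
top [[104, 222], [102, 233], [106, 239], [125, 241], [131, 236], [131, 228], [120, 217], [111, 217]] [502.81974473 346.92769824  30.        ]
top [[251, 207], [247, 225], [249, 233], [279, 235], [280, 208]] [ 5.14390650e+02 -2.83602747e-01  3.00000000e+01]
```

View pics/w5c.png

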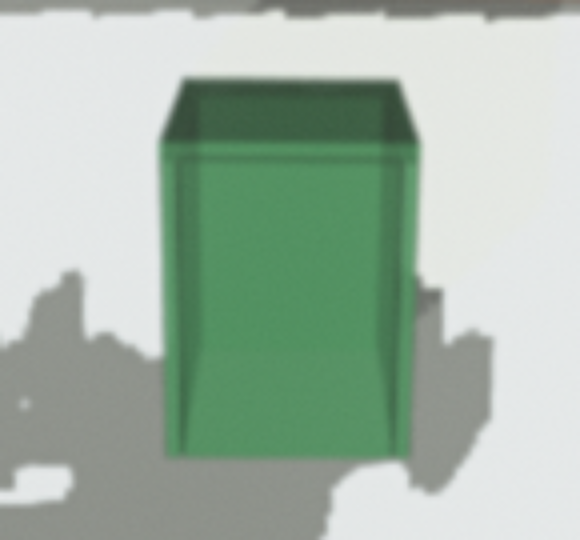

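The crop confirms that the jar lies with its closed floor at the tray side (thick line at crop y≈157) and its mouth at the bottom. I'll grip it across near the closed end.

Emit:
{"method": "servo_tool", "body": {"plan": [{"grip": 1,"dx": 0.9,"dy": 0,"dz": -0.15,"spin": 0},{"grip": 1,"dx": 0.9,"dy": 2.5,"dz": -0.15,"spin": 0},{"grip": 1,"dx": 0,"dy": 3,"dz": 0,"spin": 0},{"grip": 1,"dx": 0,"dy": 3,"dz": 0,"spin": 0},{"grip": 1,"dx": 0,"dy": 3,"dz": 0,"spin": 0},{"grip": 1,"dx": 0,"dy": 1.5,"dz": 0,"spin": 0},{"grip": 1,"dx": 0,"dy": 0.5,"dz": 0,"spin": 0},{"grip": 1,"dx": 0,"dy": 0,"dz": 0,"spin": 0},{"grip": 0.62,"dx": 0,"dy": 0,"dz": 0,"spin": 0},{"grip": 0.62,"dx": 0,"dy": 0,"dz": 0,"spin": 0}]}}

```text
time_s: 12.65
position: [515.0, 28.8, 11.4]
eef_rot: [[-0.074, 0.002, 0.997], [-0.997, -0.0, -0.074], [0.0, -1.0, 0.002]]
contact_force: [0.0, -0.5, 0.5]
finger_gap: 59.2
```

Emit:
{"method": "servo_tool", "body": {"plan": [{"grip": 0.62,"dx": 0,"dy": 0,"dz": 0,"spin": 0},{"grip": 0.62,"dx": 0,"dy": 0,"dz": 0,"spin": 0},{"grip": 0.62,"dx": 0,"dy": 0,"dz": 0,"spin": 0},{"grip": 0.62,"dx": 0,"dy": 0,"dz": 0,"spin": 0},{"grip": 0.62,"dx": 0,"dy": 0,"dz": 0,"spin": 0},{"grip": 0.62,"dx": 0,"dy": -1,"dz": 0,"spin": 0},{"grip": 0.62,"dx": 0,"dy": -2,"dz": 0,"spin": 0},{"grip": 0.62,"dx": 0,"dy": -2,"dz": 0,"spin": 0},{"grip": 0.62,"dx": 0,"dy": 0,"dz": 0,"spin": 0},{"grip": 0.62,"dx": 0,"dy": 0,"dz": 0,"spin": 0}]}}

```text
time_s: 13.65
position: [514.1, 29.0, 60.5]
eef_rot: [[-0.074, 0.001, 0.997], [-0.997, -0.0, -0.074], [0.0, -1.0, 0.001]]
contact_force: [0.1, 0.6, -0.8]
finger_gap: 55.7
```

Held level with the grip near the closed end. I'll loosen the fingers in tiny steps so that the mouth end swings down.

Emit:
{"method": "servo_tool", "body": {"plan": [{"grip": 0.64,"dx": 0,"dy": 0,"dz": 0,"spin": 0},{"grip": 0.65,"dx": 0,"dy": 0,"dz": 0,"spin": 0},{"grip": 0.652,"dx": 0,"dy": 0,"dz": 0,"spin": 0},{"grip": 0.652,"dx": 0,"dy": 0,"dz": 0,"spin": 0},{"grip": 0.654,"dx": 0,"dy": 0,"dz": 0,"spin": 0},{"grip": 0.654,"dx": 0,"dy": 0,"dz": 0,"spin": 0},{"grip": 0.654,"dx": 0,"dy": 0,"dz": 0,"spin": 0},{"grip": 0.655,"dx": 0,"dy": 0,"dz": 0,"spin": 0},{"grip": 0.655,"dx": 0,"dy": 0,"dz": 0,"spin": 0},{"grip": 0.655,"dx": 0,"dy": 0,"dz": 0,"spin": 0}]}}

```text
time_s: 14.65
position: [514.1, 29.0, 60.3]
eef_rot: [[-0.074, 0.0, 0.997], [-0.997, -0.0, -0.074], [0.0, -1.0, 0.0]]
contact_force: [0.9, 0.5, -1.8]
finger_gap: 56.2
```

```bash
cat >> h.py <<'E'
def look():
    b=grab_frame("wrist"); m=cv2.inRange(cv2.cvtColor(b,cv2.COLOR_RGB2HSV),(45,40,15),(95,255,255))
    for c in comps(m,800): print(cv2.boundingRect(c),cv2.contourArea(c),cv2.approxPolyDP(c,5,True)[:,0].tolist())
    a=grab_frame("scene")
    for c in comps(green(a),100): print("scene",cv2.boundingRect(c),cv2.approxPolyDP(c,3,True)[:,0].tolist())
    s=sense(); print(s["position"].round(1),s["contact_force"].round(1),s["ft_torque"].round(3),round(s["finger_gap"],2),s["time_s"]); return a,b
E
python3 -c "
from h import *
look()"
```

```text
(203, 236, 163, 159) 18257.5 [[232, 236], [204, 288], [211, 319], [204, 314], [203, 321], [214, 327], [205, 329], [223, 349], [211, 364], [230, 360], [226, 366], [234, 374], [230, 379], [227, 369], [217, 370], [217, 380], [223, 381], [221, 371], [231, 380], [239, 375], [235, 383], [244, 391], [248, 379], [258, 381], [245, 383], [252, 388], [263, 386], [266, 377], [274, 385], [282, 379], [285, 386], [271, 392], [282, 394], [285, 382], [297, 380], [289, 391], [308, 375], [310, 385], [315, 375], [315, 386], [318, 381], [324, 387], [325, 377], [329, 386], [326, 367], [334, 357], [346, 360], [336, 354], [337, 346], [355, 331], [348, 327], [348, 333], [346, 326], [359, 324], [347, 323], [353, 301], [365, 301], [353, 299], [354, 284], [328, 236]]
scene (447, 213, 32, 34) [[455, 213], [450, 217], [447, 239], [462, 246], [478, 223], [466, 214]]
scene (294, 190, 31, 35) [[298, 190], [294, 220], [324, 224], [316, 221], [317, 211], [312, 209], [318, 203], [317, 192]]
scene (511, 0, 30, 10) [[511, 2], [515, 8], [522, 8], [523, 4], [524, 9], [540, 0]]
[514.   29.1  60.3] [-0.4 -0.3 -1.5] [-0.005 -0.001  0.076] 55.85 14.75
```

Emit:
{"method": "servo_tool", "body": {"plan": [{"grip": 0.656,"dx": 0,"dy": 0,"dz": 0,"spin": 0},{"grip": 0.656,"dx": 0,"dy": 0,"dz": 0,"spin": 0},{"grip": 0.656,"dx": 0,"dy": 0,"dz": 0,"spin": 0},{"grip": 0.657,"dx": 0,"dy": 0,"dz": 0,"spin": 0},{"grip": 0.657,"dx": 0,"dy": 0,"dz": 0,"spin": 0},{"grip": 0.657,"dx": 0,"dy": 0,"dz": 0,"spin": 0},{"grip": 0.658,"dx": 0,"dy": 0,"dz": 0,"spin": 0},{"grip": 0.658,"dx": 0,"dy": 0,"dz": 0,"spin": 0},{"grip": 0.658,"dx": 0,"dy": 0,"dz": 0,"spin": 0},{"grip": 0.658,"dx": 0,"dy": 0,"dz": 0,"spin": 0}]}}

```text
time_s: 15.75
position: [514.1, 29.1, 60.3]
eef_rot: [[-0.074, 0.0, 0.997], [-0.997, 0.0, -0.074], [-0.0, -1.0, 0.0]]
contact_force: [0.3, 0.3, 0.0]
finger_gap: 56.4
```

```bash
python3 -c "
from h import *
a,b=look()
cv2.imwrite('pics/v4.png',np.hstack([cv2.resize(a[150:270,240:400],None,fx=3,fy=3),cv2.resize(b,(480,360))])[:,:800,::-1])
for X in [(542,40,100),(542,-36,100),(542,-36,44),(542,40,44)]: print(proj('scene',X))"
```

```text
(220, 208, 119, 181) 16282.5 [[317, 208], [242, 209], [229, 233], [235, 336], [226, 338], [220, 356], [229, 356], [233, 369], [247, 369], [235, 371], [241, 376], [233, 381], [248, 372], [255, 387], [259, 380], [266, 386], [259, 378], [269, 377], [274, 385], [287, 376], [305, 387], [306, 377], [316, 372], [322, 380], [325, 371], [319, 370], [328, 370], [327, 360], [337, 357], [338, 345], [327, 337], [331, 233]]
scene (295, 225, 32, 17) [[296, 225], [295, 237], [324, 241], [326, 229]]
scene (447, 213, 32, 34) [[455, 213], [450, 217], [447, 239], [455, 246], [463, 246], [478, 223], [466, 214]]
scene (295, 208, 33, 18) [[298, 209], [295, 220], [327, 224], [317, 221], [317, 210]]
scene (511, 0, 29, 10) [[511, 4], [524, 9], [539, 0], [511, 0]]
[514.1  29.1  60.3] [ 0.2 -0.2 -0.2] [-0.008 -0.021  0.03 ] 56.27 15.85
[329.30688839 208.63571508]
[294.09048609 205.7598557 ]
[293.01811186 226.28802788]
[326.91538729 229.20397211]
```

View pics/v4.png

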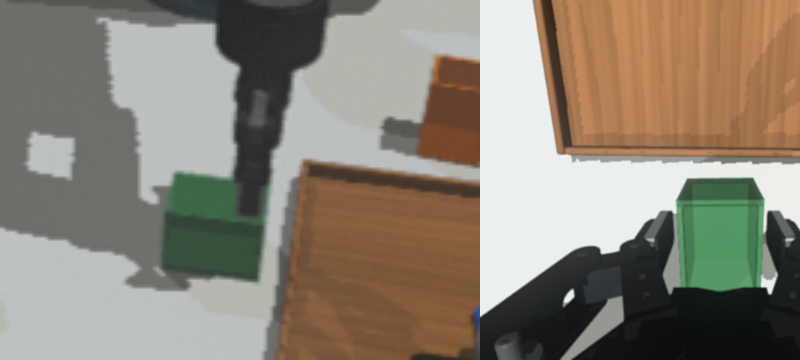

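```bash
python3 -c "
from h import *
for p,z in [((296,225),56),((326,229),56),((295,237),4),((324,241),4)]: print(cast('scene',p,z).round(1))
s=sense(); print(s['qpos'].round(3))
R=dict(eef_rot=s['eef_rot'],position=s['position'])
for p in [(242,209),(317,208),(229,233),(331,233)]: print(wcast(p,56,s).round(1),wcast(p,0,s).round(1))
"
```

```text
[552.1 -29.   56. ]
[557.2  37.1  56. ]
[530.  -30.7   4. ]
[535.3  36.9   4. ]
[-0.174  0.277  1.88  -0.     0.985 -0.1  ]
[496.3  58.   56. ] [487.6  43.6   0. ]
[535.3  55.6  56. ] [541.7  40.3   0. ]
[487.9  45.3  56. ] [476.  26.   0.]
[542.2  41.2  56. ] [551.2  20.4   0. ]
```

It slid down level rather than pivoting, so the jar lies where it was. Instead I'll regrip it 32 mm from the mouth, turn it round, and roll its mouth edge over the tray wall while moderately held.

Emit:
{"method": "servo_tool", "body": {"plan": [{"grip": 1,"dx": 0,"dy": 0,"dz": 0,"spin": 0},{"grip": 1,"dx": 1.5,"dy": 0,"dz": 0,"spin": 0},{"grip": 1,"dx": 1.6,"dy": 0,"dz": 0,"spin": 0},{"grip": 1,"dx": 0,"dy": 2,"dz": 0,"spin": 0},{"grip": 1,"dx": 0,"dy": 2,"dz": 0,"spin": 0},{"grip": 1,"dx": 0,"dy": 1,"dz": 0,"spin": 0},{"grip": 0.62,"dx": 0,"dy": 0,"dz": 0,"spin": 0},{"grip": 0.62,"dx": 0,"dy": 0,"dz": 0,"spin": 0},{"grip": 0.62,"dx": 0,"dy": 0,"dz": 0,"spin": 0},{"grip": 0.62,"dx": 0,"dy": 0,"dz": 0,"spin": 0}]}}

```text
time_s: 16.85
position: [512.4, -2.0, 11.1]
eef_rot: [[-0.074, 0.001, 0.997], [-0.997, -0.0, -0.074], [0.0, -1.0, 0.001]]
contact_force: [-0.2, 0.2, -0.8]
finger_gap: 55.3
```

Emit:
{"method": "servo_tool", "body": {"plan": [{"grip": 0.62,"dx": 0,"dy": 0,"dz": 0,"spin": 0},{"grip": 0.62,"dx": 0,"dy": 0,"dz": 0,"spin": 0},{"grip": 0.62,"dx": 0,"dy": -2,"dz": 0,"spin": 0},{"grip": 0.62,"dx": 0,"dy": -2,"dz": 0,"spin": 0},{"grip": 0.62,"dx": 0,"dy": -2,"dz": 0,"spin": 8.5},{"grip": 0.62,"dx": 0,"dy": 0,"dz": 0,"spin": 8.5},{"grip": 0.62,"dx": 0,"dy": 0,"dz": 0,"spin": 8.5},{"grip": 0.62,"dx": 0,"dy": 0,"dz": 0,"spin": 8.5},{"grip": 0.62,"dx": 0,"dy": 0,"dz": 0,"spin": 8.5},{"grip": 0.62,"dx": 0,"dy": 0,"dz": 0,"spin": 8.5}]}}

```text
time_s: 17.85
position: [511.4, -1.7, 70.1]
eef_rot: [[-0.825, -0.001, 0.565], [-0.565, 0.0, -0.825], [0.0, -1.0, -0.001]]
contact_force: [0.5, -1.1, -1.6]
finger_gap: 55.1
```

Emit:
{"method": "servo_tool", "body": {"plan": [{"grip": 0.62,"dx": 0,"dy": 0,"dz": 0,"spin": 8.5},{"grip": 0.62,"dx": 0,"dy": 0,"dz": 0,"spin": 8.5},{"grip": 0.62,"dx": 0,"dy": 0,"dz": 0,"spin": 8.5},{"grip": 0.62,"dx": 0,"dy": 0,"dz": 0,"spin": 8.5},{"grip": 0.62,"dx": 0,"dy": 0,"dz": 0,"spin": 8.5},{"grip": 0.62,"dx": 0,"dy": 0,"dz": 0,"spin": 8.5},{"grip": 0.62,"dx": 0,"dy": 0,"dz": 0,"spin": 8.5},{"grip": 0.62,"dx": 0,"dy": 0,"dz": 0,"spin": 8.5},{"grip": 0.62,"dx": 0,"dy": 0,"dz": 0,"spin": 8.5},{"grip": 0.62,"dx": 0,"dy": 0,"dz": 0,"spin": 8.5}]}}

```text
time_s: 18.85
position: [511.4, -1.7, 70.1]
eef_rot: [[-0.635, -0.001, -0.772], [0.772, 0.0, -0.635], [0.001, -1.0, 0.0]]
contact_force: [0.4, 0.7, -0.5]
finger_gap: 55.3
```

Emit:
{"method": "servo_tool", "body": {"plan": [{"grip": 0.62,"dx": 0,"dy": 0,"dz": 0,"spin": 8.5},{"grip": 0.62,"dx": 0,"dy": 0,"dz": 0,"spin": 8.5},{"grip": 0.62,"dx": 0,"dy": 0,"dz": 0,"spin": 8.5},{"grip": 0.62,"dx": 0,"dy": 0,"dz": 0,"spin": 8.5},{"grip": 0.62,"dx": 0,"dy": 0,"dz": 0,"spin": 8.5},{"grip": 0.62,"dx": 0,"dy": 2,"dz": 0,"spin": 0},{"grip": 0.62,"dx": 0,"dy": 2,"dz": 0,"spin": 0},{"grip": 0.62,"dx": 0,"dy": 0,"dz": 0,"spin": 0},{"grip": 0.62,"dx": 0,"dy": 0,"dz": 0,"spin": 0},{"grip": 0.62,"dx": 0,"dy": 0,"dz": 0,"spin": 0}]}}

```text
time_s: 19.85
position: [512.5, -2.0, 31.2]
eef_rot: [[0.048, 0.001, -0.999], [0.999, -0.0, 0.048], [-0.0, -1.0, -0.001]]
contact_force: [0.0, 0.0, -0.9]
finger_gap: 55.7
```

```bash
python3 -c "
from h import *
print(sense()['qpos'].round(3))
a,b=look(); cv2.imwrite('pics/w6.png',b[:,:,::-1])
t=grab_frame('top')
for c in comps(green(t),60): print('top',cv2.boundingRect(c),cv2.approxPolyDP(c,2,True)[:,0].tolist())
"
```

```text
[-0.236  0.324  1.894  0.     0.922  2.953]
(187, 174, 192, 223) 30838.0 [[331, 174], [227, 175], [199, 196], [206, 286], [196, 287], [195, 306], [187, 314], [196, 308], [200, 319], [193, 324], [195, 338], [203, 342], [199, 355], [206, 352], [206, 358], [208, 350], [212, 358], [213, 347], [214, 357], [222, 357], [212, 365], [217, 368], [206, 370], [213, 371], [210, 378], [219, 377], [215, 385], [223, 386], [223, 379], [228, 385], [218, 379], [221, 369], [235, 389], [234, 381], [245, 385], [243, 377], [250, 382], [246, 387], [256, 378], [255, 388], [263, 391], [275, 376], [286, 396], [283, 384], [293, 383], [295, 373], [298, 379], [326, 370], [334, 377], [325, 377], [331, 387], [332, 375], [345, 368], [342, 376], [350, 366], [336, 356], [348, 361], [347, 352], [353, 361], [359, 347], [364, 349], [355, 342], [367, 336], [359, 330], [371, 316], [365, 311], [378, 309], [368, 307], [367, 299], [374, 301], [363, 292], [366, 287], [354, 287], [359, 195]]
scene (447, 213, 32, 34) [[455, 213], [450, 217], [447, 238], [452, 245], [463, 246], [478, 223], [466, 214]]
scene (291, 203, 34, 32) [[324, 203], [319, 203], [315, 210], [320, 217], [312, 232], [303, 231], [302, 220], [291, 219], [291, 230], [320, 234], [319, 218], [323, 216]]
scene (291, 200, 13, 18) [[294, 200], [291, 213], [300, 217], [302, 201]]
scene (511, 0, 30, 10) [[511, 3], [518, 8], [526, 5], [526, 9], [540, 0]]
[512.6  -2.   31.3] [ 0.5 -0.4 -0.6] [ 0.042 -0.01   0.01 ] 54.91 19.95
top (102, 216, 30, 26) [[107, 219], [102, 227], [106, 239], [124, 241], [130, 237], [131, 229], [125, 221], [116, 216]]
```

Emit:
{"method": "servo_tool", "body": {"plan": [{"grip": 0.64,"dx": 1.5,"dy": 0.4,"dz": 0,"spin": 0},{"grip": 0.65,"dx": 1.5,"dy": 0.4,"dz": 0,"spin": 0},{"grip": 0.65,"dx": 0.3,"dy": 0,"dz": 0,"spin": 0},{"grip": 0.65,"dx": 0.3,"dy": -0.2,"dz": 0,"spin": 0},{"grip": 0.65,"dx": 0.3,"dy": -0.3,"dz": 0,"spin": 0},{"grip": 0.65,"dx": 0.3,"dy": -0.3,"dz": 0,"spin": 0},{"grip": 0.65,"dx": 0.3,"dy": -0.3,"dz": 0,"spin": 0},{"grip": 0.65,"dx": 0.3,"dy": -0.2,"dz": 0,"spin": 0},{"grip": 0.65,"dx": 0,"dy": 0,"dz": 0,"spin": 0},{"grip": 0.65,"dx": 0,"dy": 0,"dz": 0,"spin": 0}]}}

```text
time_s: 21.0
position: [513.6, 45.5, 35.0]
eef_rot: [[0.046, -0.001, -0.999], [0.999, -0.003, 0.046], [-0.003, -1.0, 0.001]]
contact_force: [-0.3, -8.2, -0.8]
finger_gap: 55.3
```

```bash
python3 -c "
from h import *
a,b=look()
cv2.imwrite('pics/v5.png',np.hstack([cv2.resize(a[150:270,260:420],None,fx=3,fy=3),cv2.resize(b,(480,360))])[:,:800,::-1])
" | grep -v '^(1'
```

```text
scene (447, 213, 32, 34) [[455, 213], [450, 217], [447, 239], [452, 245], [463, 246], [478, 223], [466, 214]]
scene (307, 197, 33, 40) [[316, 197], [313, 209], [317, 211], [309, 215], [307, 226], [335, 236], [339, 223], [334, 233], [323, 231], [325, 200]]
scene (510, 0, 31, 10) [[510, 4], [514, 1], [515, 6], [526, 9], [540, 0], [511, 0]]
[513.6  45.5  35. ] [ 0.  -7.5 -0.8] [-1.471  0.232 -0.156] 55.86 21.1
```

View pics/v5.png

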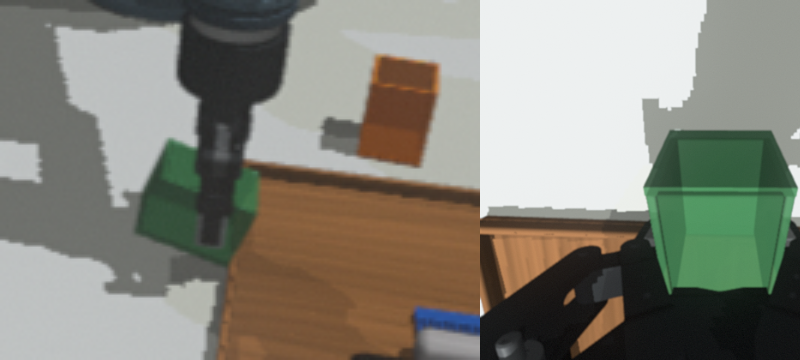

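It works: the scene view shows the jar tilted about 20° mouth-down at the tray wall. I'll continue along the path.

Emit:
{"method": "servo_tool", "body": {"plan": [{"grip": 0.65,"dx": 0.3,"dy": -0.15,"dz": 0,"spin": 0},{"grip": 0.65,"dx": 0.3,"dy": -0.1,"dz": 0,"spin": 0},{"grip": 0.65,"dx": 0.3,"dy": -0.1,"dz": 0,"spin": 0},{"grip": 0.65,"dx": 0.3,"dy": -0.1,"dz": 0,"spin": 0},{"grip": 0.65,"dx": 0.3,"dy": 0,"dz": 0,"spin": 0},{"grip": 0.65,"dx": 0.3,"dy": 0,"dz": 0,"spin": 0},{"grip": 0.65,"dx": 0.3,"dy": 0,"dz": 0,"spin": 0},{"grip": 0.65,"dx": 0.3,"dy": 0,"dz": 0,"spin": 0},{"grip": 0.65,"dx": 0.3,"dy": 0.1,"dz": 0,"spin": 0},{"grip": 0.65,"dx": 0.2,"dy": 0.1,"dz": 0,"spin": 0}]}}

```text
time_s: 22.1
position: [515.4, 73.7, 39.0]
eef_rot: [[0.046, -0.001, -0.999], [0.999, -0.004, 0.046], [-0.004, -1.0, 0.001]]
contact_force: [-8.2, -11.9, 18.0]
finger_gap: 55.5
```

```bash
python3 -c "
from h import *
a,b=look()
cv2.imwrite('pics/v6.png',np.hstack([cv2.resize(a[150:270,260:420],None,fx=3,fy=3),cv2.resize(b,(480,360))])[:,:800,::-1])
" 
```

```text
(178, 126, 205, 198) 33893.0 [[206, 126], [178, 265], [200, 296], [193, 299], [200, 297], [224, 322], [334, 323], [344, 313], [349, 320], [353, 302], [367, 296], [382, 270], [356, 128]]
scene (447, 213, 32, 34) [[455, 213], [450, 217], [447, 239], [453, 245], [463, 246], [478, 224], [466, 214]]
scene (314, 192, 26, 45) [[333, 192], [317, 203], [314, 216], [336, 236], [337, 223], [332, 217], [337, 218], [339, 208]]
scene (510, 0, 31, 9) [[510, 3], [516, 8], [527, 8], [540, 0]]
[515.4  73.9  39. ] [ -6.1 -11.7  13.2] [-2.206  1.091 -0.258] 55.89 22.2
```

View pics/v6.png

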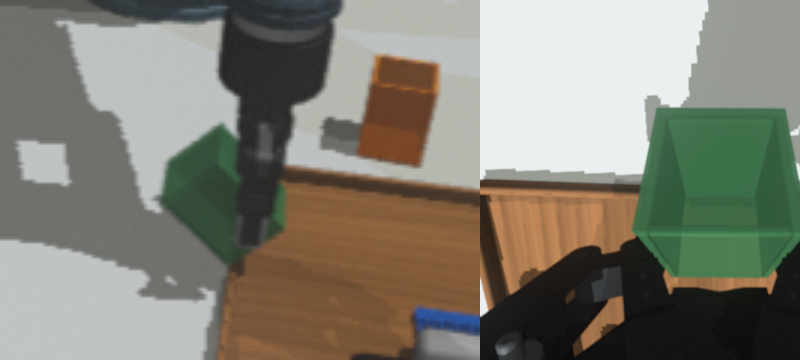

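```bash
cat >> h.py <<'E'
def castx(n,px,x):
    c=camera_params(n); d=np.linalg.inv(c["camera_matrix"])@np.array([px[0],px[1],1.]); R=c["R"]; o=-R.T@c["t"]; d=R.T@d
    return o+d*(x-o[0])/d[0]
E
python3 -c "
from h import *
for p in [(162,200),(235,262),(222,125),(165,160),(285,225),(285,195)]:
  q=(p[0]/3+260,p[1]/3+150); print(p,castx('scene',q,543).round(1),castx('scene',q,487).round(1))
print(sense()['position'])
"
```

```text
(162, 200) [543.    8.9  76.1] [487.    9.6  35.8]
(235, 262) [543.   67.4  24.6] [487.   72.9 -19.9]
(222, 125) [543.   45.5 144.3] [487.   49.2 109.5]
(165, 160) [543.    8.5 111.4] [487.    9.1  73.9]
(285, 225) [543.   99.6  62.9] [487.  107.7  21.6]
(285, 195) [543.   96.1  89.6] [487.  103.8  50.4]
[515.42695387  73.89542566  39.01587928]
```

The jar is at about 41° mouth-down, but it slid back along the pads until its closed end reached the palm (grip about 17 mm from the mouth). I'll take it over bare seat, let it slip down about 14 mm in the pads, then press it on the seat.

Emit:
{"method": "servo_tool", "body": {"plan": [{"grip": 0.6,"dx": 0,"dy": -0.5,"dz": 0,"spin": 0},{"grip": 0.6,"dx": -0.3,"dy": -1,"dz": 0,"spin": 0},{"grip": 0.6,"dx": -2,"dy": 0,"dz": 0,"spin": 0},{"grip": 0.6,"dx": -2,"dy": 0,"dz": 0,"spin": 0},{"grip": 0.6,"dx": -2,"dy": 0,"dz": 0,"spin": 0},{"grip": 0.6,"dx": -2,"dy": 0,"dz": 0,"spin": 0},{"grip": 0.6,"dx": 0,"dy": 1.3,"dz": 0,"spin": 0},{"grip": 0.6,"dx": 0,"dy": 1.3,"dz": 0,"spin": 0},{"grip": 0.62,"dx": 0,"dy": 0,"dz": 0,"spin": 0},{"grip": 0.64,"dx": 0,"dy": 0,"dz": 0,"spin": 0}]}}

```text
time_s: 23.2
position: [510.6, -6.7, 25.9]
eef_rot: [[0.047, -0.002, -0.999], [0.999, 0.001, 0.047], [0.001, -1.0, 0.002]]
contact_force: [-0.4, 0.1, -1.3]
finger_gap: 55.4
```

Emit:
{"method": "servo_tool", "body": {"plan": [{"grip": 0.652,"dx": 0,"dy": 0,"dz": 0,"spin": 0},{"grip": 0.655,"dx": 0,"dy": 0,"dz": 0,"spin": 0},{"grip": 0.655,"dx": 0,"dy": 0,"dz": 0,"spin": 0},{"grip": 0.656,"dx": 0,"dy": 0,"dz": 0,"spin": 0},{"grip": 0.656,"dx": 0,"dy": 0,"dz": 0,"spin": 0},{"grip": 0.657,"dx": 0,"dy": 0,"dz": 0,"spin": 0},{"grip": 0.657,"dx": 0,"dy": 0,"dz": 0,"spin": 0},{"grip": 0.62,"dx": 0,"dy": 0,"dz": 0,"spin": 0},{"grip": 0.62,"dx": 0,"dy": 0,"dz": 0,"spin": 0},{"grip": 0.62,"dx": 0,"dy": 0,"dz": 0,"spin": 0}]}}

```text
time_s: 24.2
position: [511.8, -8.0, 27.5]
eef_rot: [[0.048, 0.001, -0.999], [0.999, -0.0, 0.048], [-0.0, -1.0, -0.001]]
contact_force: [-2.0, 0.8, 5.3]
finger_gap: 53.9
```

```bash
cat >> h.py <<'E'
def rowfit():
    # mouth/closed edges on the +x face as seen in the scene view: print hull corners of the jar cast onto the plane of that face
    a=grab_frame("scene"); s=sense(); x=s["position"][0]+28
    m=green(a); m[:, 430:]=0; m[:120]=0
    ps=np.vstack(comps(m,15)); h=cv2.approxPolyDP(cv2.convexHull(ps),2,True)[:,0]
    for p in h: print(p,castx("scene",p,x).round(0)[1:],castx("scene",p,x-56).round(0)[1:])
    print(s["position"].round(1),s["contact_force"].round(1),round(s["finger_gap"],2),s["time_s"]); return a
E
python3 -c "
from h import *
a=rowfit(); cv2.imwrite('pics/s7.png',a[:,:,::-1])"
```

```text
[274 205] [-80.  96.] [-87.  58.]
[300 208] [-23.  94.] [-25.  55.]
[300 238] [-19.  10.] [-20. -35.]
[271 234] [-86.  14.] [-93. -31.]
[270 215] [-89.  68.] [-96.  28.]
[511.8  -7.9  27.5] [-2.2  0.8  7.3] 54.33 24.25
```

The jar slipped through and fell back flat, so I'll regrip it closer to the closed end this time. First I'll rise and locate it.

Emit:
{"method": "servo_tool", "body": {"plan": [{"grip": 1,"dx": 0,"dy": 0,"dz": 0,"spin": 0},{"grip": 1,"dx": 0,"dy": 0,"dz": 0,"spin": 0},{"grip": 1,"dx": 0,"dy": -1.5,"dz": 0,"spin": 0},{"grip": 1,"dx": -0.8,"dy": -2,"dz": 0,"spin": 0},{"grip": 1,"dx": -1,"dy": -2,"dz": 0,"spin": 0},{"grip": 1,"dx": -1,"dy": -2,"dz": 0,"spin": 0},{"grip": 1,"dx": -1,"dy": -1,"dz": 0,"spin": 0},{"grip": 1,"dx": 0,"dy": 0,"dz": 0,"spin": 0},{"grip": 1,"dx": 0,"dy": 0,"dz": 0,"spin": 0},{"grip": 1,"dx": 0,"dy": 0,"dz": 0,"spin": 0}]}}

```text
time_s: 25.25
position: [508.7, -45.3, 110.5]
eef_rot: [[0.048, -0.002, -0.999], [0.999, 0.001, 0.048], [0.001, -1.0, 0.002]]
contact_force: [-1.1, -0.2, -0.8]
finger_gap: 85.4
```

```bash
cat >> h.py <<'E'
def wlying():
    s=sense(); b=grab_frame("wrist"); m=cv2.inRange(cv2.cvtColor(b,cv2.COLOR_RGB2HSV),(45,60,15),(95,255,255)); m[330:]=0
    c=max(comps(m,800),key=cv2.contourArea); h=cv2.approxPolyDP(cv2.convexHull(c),3,True)[:,0]
    for p in h: print(p,wcast(p,56,s).round(0)[:2],wcast(p,0,s).round(0)[:2])
    print(s["position"].round(1)); return b
E
python3 -c "
from h import *
b=wlying(); cv2.imwrite('pics/w8.png',b[:,:,::-1]); a=rowfit()
cv2.imwrite('pics/v8.png',np.hstack([cv2.resize(a[150:270,240:400],None,fx=2,fy=2),cv2.resize(b,None,fx=240/420,fy=240/420)])[:,:,::-1])"
```

```text
[317 160] [481. -90.] [474. -84.]
[314 261] [485. -16.] [478.  10.]
[243 262] [537. -18.] [546.   8.]
[237 161] [535. -92.] [543. -87.]
[246 156] [529. -95.] [535. -91.]
[279 155] [507. -95.] [507. -90.]
[310 156] [486. -93.] [480. -88.]
[508.7 -45.3 110.5]
[303 208] [-17.  92.] [-18.  54.]
[299 238] [-21.   8.] [-23. -38.]
[272 235] [-84.   9.] [-91. -36.]
[270 216] [-89.  63.] [-96.  22.]
[274 205] [-80.  94.] [-87.  56.]
[508.9 -45.2 110.6] [-0.7 -0.3  0.5] 85.47 25.35
```

View pics/v8.png

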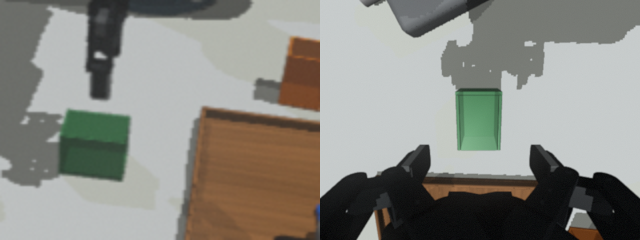

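The view shows the jar lying with its mouth toward the tray, from y≈-91 (closed end) to y≈-16 (mouth), x≈509.

Emit:
{"method": "servo_tool", "body": {"plan": [{"grip": 1,"dx": -0.8,"dy": 1,"dz": 0,"spin": 0},{"grip": 1,"dx": -0.8,"dy": 2.5,"dz": 0,"spin": 0},{"grip": 1,"dx": 0,"dy": 2.5,"dz": 0,"spin": 0},{"grip": 1,"dx": 0,"dy": 2.5,"dz": 0,"spin": 0},{"grip": 1,"dx": 0,"dy": 1.5,"dz": 0,"spin": 0},{"grip": 1,"dx": 0,"dy": 0,"dz": 0,"spin": 0},{"grip": 0.62,"dx": 0,"dy": 0,"dz": 0,"spin": 0},{"grip": 0.62,"dx": 0,"dy": 0,"dz": 0,"spin": 0},{"grip": 0.62,"dx": 0,"dy": 0,"dz": 0,"spin": 0},{"grip": 0.62,"dx": 0,"dy": 0,"dz": 0,"spin": 0}]}}

```text
time_s: 26.35
position: [509.8, -62.1, 12.8]
eef_rot: [[0.048, 0.002, -0.999], [0.999, -0.001, 0.048], [-0.001, -1.0, -0.002]]
contact_force: [0.4, -0.2, 2.2]
finger_gap: 55.5
```

Emit:
{"method": "servo_tool", "body": {"plan": [{"grip": 0.62,"dx": 0,"dy": 0,"dz": 0,"spin": 0},{"grip": 0.62,"dx": 0,"dy": -0.8,"dz": 0,"spin": 0},{"grip": 0.62,"dx": 0,"dy": -0.8,"dz": 0,"spin": 0},{"grip": 0.62,"dx": 2,"dy": 0,"dz": 0,"spin": 0},{"grip": 0.62,"dx": 2,"dy": 0,"dz": 0,"spin": 0},{"grip": 0.62,"dx": 2,"dy": 0,"dz": 0,"spin": 0},{"grip": 0.64,"dx": 1.3,"dy": 0,"dz": 0,"spin": 0},{"grip": 0.65,"dx": 0,"dy": 0,"dz": 0,"spin": 0},{"grip": 0.65,"dx": 0,"dy": 0,"dz": 0,"spin": 0},{"grip": 0.65,"dx": 0,"dy": 0,"dz": 0,"spin": 0}]}}

```text
time_s: 27.35
position: [512.5, 10.4, 27.9]
eef_rot: [[0.048, 0.0, -0.999], [0.999, -0.0, 0.048], [-0.0, -1.0, -0.0]]
contact_force: [0.3, 0.2, -1.5]
finger_gap: 55.5
```

Emit:
{"method": "servo_tool", "body": {"plan": [{"grip": 0.65,"dx": 0.5,"dy": 0,"dz": 0,"spin": 0},{"grip": 0.65,"dx": 0.3,"dy": -0.2,"dz": 0,"spin": 0},{"grip": 0.65,"dx": 0.3,"dy": -0.25,"dz": 0,"spin": 0},{"grip": 0.65,"dx": 0.3,"dy": -0.25,"dz": 0,"spin": 0},{"grip": 0.65,"dx": 0.35,"dy": -0.25,"dz": 0,"spin": 0},{"grip": 0.65,"dx": 0.3,"dy": -0.2,"dz": 0,"spin": 0},{"grip": 0.65,"dx": 0.3,"dy": -0.15,"dz": 0,"spin": 0},{"grip": 0.65,"dx": 0.35,"dy": -0.15,"dz": 0,"spin": 0},{"grip": 0.65,"dx": 0.3,"dy": -0.1,"dz": 0,"spin": 0},{"grip": 0.65,"dx": 0,"dy": 0,"dz": 0,"spin": 0}]}}

```text
time_s: 28.35
position: [513.8, 39.3, 43.7]
eef_rot: [[0.048, -0.0, -0.999], [0.999, -0.003, 0.048], [-0.003, -1.0, 0.0]]
contact_force: [-3.1, -7.9, 1.1]
finger_gap: 55.7
```

```bash
python3 -c "
from h import *
a=rowfit(); cv2.imwrite('pics/s9.png',a[:,:,::-1])"
```

```text
[347 208] [ 77. 105.] [83. 67.]
[347 222] [82. 68.] [88. 28.]
[335 236] [60. 27.] [ 65. -18.]
[308 223] [-3. 57.] [-3. 15.]
[310 211] [-1. 90.] [-1. 50.]
[320 195] [ 17. 133.] [19. 97.]
[513.8  39.2  43.7] [-2.1 -8.8  2. ] 55.87 28.4
```

Tilt is about 25°, but it has already slid 13 mm, because large pad contact resists pivoting. A better idea is to grip only a small patch at the closed end's upper edge so the pads act as a hinge, then drag the jar upright over its mouth edge. First I'll set it down on bare seat.

Emit:
{"method": "servo_tool", "body": {"plan": [{"grip": 0.6,"dx": -0.3,"dy": -0.3,"dz": 0,"spin": 0},{"grip": 0.6,"dx": -1.7,"dy": -0.2,"dz": 0,"spin": 0},{"grip": 0.6,"dx": -2,"dy": 0,"dz": 0,"spin": 0},{"grip": 0.6,"dx": -2,"dy": 0,"dz": 0,"spin": 0},{"grip": 0.6,"dx": 0,"dy": 1.5,"dz": 0,"spin": 0},{"grip": 0.6,"dx": 0,"dy": 1.2,"dz": 0,"spin": 0},{"grip": 1,"dx": 0,"dy": 0,"dz": 0,"spin": 0},{"grip": 1,"dx": 0,"dy": 0,"dz": 0,"spin": 0},{"grip": 1,"dx": 0,"dy": 0,"dz": 0,"spin": 0},{"grip": 1,"dx": 0,"dy": -1.5,"dz": 0,"spin": 0}]}}

```text
time_s: 29.4
position: [509.1, -18.0, 34.6]
eef_rot: [[0.047, -0.004, -0.999], [0.999, 0.001, 0.047], [0.001, -1.0, 0.004]]
contact_force: [-0.7, -1.1, -0.8]
finger_gap: 85.5
```

Emit:
{"method": "servo_tool", "body": {"plan": [{"grip": 1,"dx": 0,"dy": -2,"dz": 0,"spin": 0},{"grip": 1,"dx": 0,"dy": -2,"dz": 0,"spin": 0},{"grip": 1,"dx": 0,"dy": -2,"dz": 0,"spin": 0},{"grip": 1,"dx": 0,"dy": 0,"dz": 0,"spin": 0},{"grip": 1,"dx": 0,"dy": 0,"dz": 0,"spin": 0},{"grip": 1,"dx": 0,"dy": 0,"dz": 0,"spin": 0},{"grip": 1,"dx": 0,"dy": 0,"dz": 0,"spin": 0},{"grip": 1,"dx": 0,"dy": 0,"dz": 0,"spin": 0},{"grip": 1,"dx": 0,"dy": 0,"dz": 0,"spin": 0},{"grip": 1,"dx": 0,"dy": 0,"dz": 0,"spin": 0}]}}

```text
time_s: 30.4
position: [510.8, -18.8, 96.0]
eef_rot: [[0.048, -0.0, -0.999], [0.999, 0.0, 0.048], [0.0, -1.0, 0.0]]
contact_force: [0.4, 0.0, 0.9]
finger_gap: 85.7
```

```bash
python3 -c "
from h import *
b=wlying(); cv2.imwrite('pics/w10.png',b[:,:,::-1]); a=rowfit()"
```

```text
[318 152] [484. -70.] [477. -66.]
[315 262] [488.   4.] [481.  31.]
[237 262] [541.   1.] [551.  27.]
[231 153] [538. -72.] [548. -68.]
[242 149] [531. -74.] [538. -71.]
[510.8 -18.8  96. ]
[282 207] [-62.  92.] [-68.  53.]
[312 210] [ 3. 91.] [ 4. 52.]
[308 239] [-0.  9.] [ -0. -37.]
[279 236] [-67.  10.] [-73. -35.]
[278 219] [-71.  59.] [-76.  17.]
[511.  -18.9  96.2] [ 0.1 -0.3 -1. ] 85.42 30.5
```

Emit:
{"method": "servo_tool", "body": {"plan": [{"grip": 1,"dx": -2,"dy": 0,"dz": -0.15,"spin": 0},{"grip": 1,"dx": -2,"dy": 0,"dz": -0.15,"spin": 0},{"grip": 1,"dx": -1.55,"dy": 1,"dz": 0,"spin": 0},{"grip": 1,"dx": 0,"dy": 2,"dz": 0,"spin": 0},{"grip": 1,"dx": 0,"dy": 2,"dz": 0,"spin": 0},{"grip": 1,"dx": 0,"dy": 0.8,"dz": 0,"spin": 0},{"grip": 0.6,"dx": 0,"dy": 0,"dz": 0,"spin": 0},{"grip": 0.6,"dx": 0,"dy": 0,"dz": 0,"spin": 0},{"grip": 0.6,"dx": 0,"dy": 0,"dz": 0,"spin": 0},{"grip": 0.6,"dx": 0,"dy": 0,"dz": 0,"spin": 0}]}}

```text
time_s: 31.5
position: [512.2, -74.7, 39.3]
eef_rot: [[0.047, 0.002, -0.999], [0.999, -0.001, 0.047], [-0.001, -1.0, -0.002]]
contact_force: [0.2, -1.1, 2.5]
finger_gap: 53.9
```

Emit:
{"method": "servo_tool", "body": {"plan": [{"grip": 0.6,"dx": 0,"dy": 0,"dz": 0,"spin": 0},{"grip": 0.6,"dx": 0,"dy": -0.5,"dz": 0,"spin": 0},{"grip": 0.6,"dx": 0,"dy": -1,"dz": 0,"spin": 0},{"grip": 0.6,"dx": 0,"dy": -1,"dz": 0,"spin": 0},{"grip": 0.6,"dx": 0,"dy": -1,"dz": 0,"spin": 0},{"grip": 0.64,"dx": 0,"dy": 0,"dz": 0,"spin": 0},{"grip": 0.65,"dx": 0,"dy": 0,"dz": 0,"spin": 0},{"grip": 0.652,"dx": 0,"dy": 0,"dz": 0,"spin": 0},{"grip": 0.653,"dx": 0,"dy": 0,"dz": 0,"spin": 0},{"grip": 0.653,"dx": 0,"dy": 0,"dz": 0,"spin": 0}]}}

```text
time_s: 32.5
position: [511.0, -74.3, 72.9]
eef_rot: [[0.048, -0.001, -0.999], [0.999, 0.0, 0.048], [0.0, -1.0, 0.001]]
contact_force: [0.8, -1.0, -1.4]
finger_gap: 55.8
```

```bash
python3 -c "
from h import *
a=rowfit()"
```

```text
[313 198] [  3. 122.] [ 3. 86.]
[309 228] [ 0. 41.] [-0. -2.]
[279 225] [-68.  42.] [-74.  -1.]
[283 194] [-61. 126.] [-66.  90.]
[511.  -74.3  72.9] [-0.5  0.  -2.1] 55.38 32.55
```

Still level at this setting. With this high hinge point, pushing the mouth's lower edge against the tray wall has a long lever (about 42 mm), so I'll do that.

Emit:
{"method": "servo_tool", "body": {"plan": [{"grip": 0.64,"dx": 2,"dy": 0.5,"dz": 0,"spin": 0},{"grip": 0.64,"dx": 2,"dy": 0.8,"dz": 0,"spin": 0},{"grip": 0.64,"dx": 1.7,"dy": 0.7,"dz": 0,"spin": 0},{"grip": 0.65,"dx": 0.3,"dy": 0,"dz": 0,"spin": 0},{"grip": 0.65,"dx": 0.3,"dy": 0,"dz": 0,"spin": 0},{"grip": 0.65,"dx": 0.3,"dy": -0.3,"dz": 0,"spin": 0},{"grip": 0.65,"dx": 0.33,"dy": -0.43,"dz": 0,"spin": 0},{"grip": 0.65,"dx": 0.33,"dy": -0.43,"dz": 0,"spin": 0},{"grip": 0.65,"dx": 0.33,"dy": -0.43,"dz": 0,"spin": 0},{"grip": 0.65,"dx": 0,"dy": 0,"dz": 0,"spin": 0}]}}

```text
time_s: 33.55
position: [515.6, 1.6, 70.1]
eef_rot: [[0.047, 0.002, -0.999], [0.999, -0.0, 0.047], [-0.0, -1.0, -0.002]]
contact_force: [0.0, -1.3, -0.9]
finger_gap: 55.3
```

```bash
python3 -c "
from h import *
a=rowfit()"
```

```text
[344 210] [ 71. 101.] [77. 62.]
[343 223] [73. 66.] [79. 25.]
[334 239] [58. 19.] [ 63. -26.]
[305 228] [-9. 43.] [-10.   0.]
[307 219] [-6. 69.] [-6. 28.]
[319 201] [ 16. 118.] [18. 82.]
[515.5   1.5  69.8] [-1.  -1.8  0.1] 55.64 33.6
```

Emit:
{"method": "servo_tool", "body": {"plan": [{"grip": 0.65,"dx": 0.45,"dy": -0.33,"dz": 0,"spin": 0},{"grip": 0.65,"dx": 0.45,"dy": -0.33,"dz": 0,"spin": 0},{"grip": 0.65,"dx": 0.45,"dy": -0.33,"dz": 0,"spin": 0},{"grip": 0.65,"dx": 0.5,"dy": -0.33,"dz": 0,"spin": 0},{"grip": 0.65,"dx": 0.4,"dy": -0.16,"dz": 0,"spin": 0},{"grip": 0.65,"dx": 0.4,"dy": -0.16,"dz": 0,"spin": 0},{"grip": 0.65,"dx": 0.4,"dy": -0.16,"dz": 0,"spin": 0},{"grip": 0.65,"dx": 0.4,"dy": -0.16,"dz": 0,"spin": 0},{"grip": 0.65,"dx": 0.4,"dy": -0.16,"dz": 0,"spin": 0},{"grip": 0.65,"dx": 0,"dy": 0,"dz": 0,"spin": 0}]}}

```text
time_s: 34.6
position: [516.7, 40.4, 90.5]
eef_rot: [[0.047, -0.0, -0.999], [0.999, 0.0, 0.047], [0.0, -1.0, 0.0]]
contact_force: [-0.8, -1.2, -0.6]
finger_gap: 55.5
```

```bash
python3 -c "
from h import *
a=rowfit()"
```

```text
[352 228] [94. 55.] [102.  13.]
[333 237] [55. 26.] [ 60. -19.]
[314 218] [ 9. 74.] [10. 33.]
[315 206] [  9. 106.] [10. 68.]
[323 200] [ 25. 123.] [27. 86.]
[338 199] [ 56. 128.] [60. 92.]
[352 214] [89. 93.] [96. 54.]
[516.7  40.2  90.4] [-0.1 -0.8 -0.1] 55.58 34.65
```

Emit:
{"method": "servo_tool", "body": {"plan": [{"grip": 0.65,"dx": 0.45,"dy": -0.1,"dz": 0,"spin": 0},{"grip": 0.65,"dx": 0.45,"dy": -0.1,"dz": 0,"spin": 0},{"grip": 0.65,"dx": 0.45,"dy": -0.1,"dz": 0,"spin": 0},{"grip": 0.65,"dx": 0.45,"dy": 0,"dz": 0,"spin": 0},{"grip": 0.65,"dx": 0.45,"dy": 0,"dz": 0,"spin": 0},{"grip": 0.65,"dx": 0.45,"dy": 0.05,"dz": 0,"spin": 0},{"grip": 0.65,"dx": 0.45,"dy": 0.05,"dz": 0,"spin": 0},{"grip": 0.65,"dx": 0.45,"dy": 0.1,"dz": 0,"spin": 0},{"grip": 0.65,"dx": 0.45,"dy": 0.1,"dz": 0,"spin": 0},{"grip": 0.65,"dx": 0.3,"dy": 0.1,"dz": 0,"spin": 0}]}}

```text
time_s: 35.65
position: [519.2, 83.3, 90.0]
eef_rot: [[0.046, 0.001, -0.999], [0.999, 0.002, 0.046], [0.002, -1.0, -0.001]]
contact_force: [-2.7, 1.0, 9.4]
finger_gap: 55.9
```

```bash
python3 -c "
from h import *
a=rowfit()"
```

```text
[357 235] [107.  39.] [116.  -5.]
[334 234] [57. 36.] [61. -8.]
[328 213] [38. 92.] [41. 53.]
[329 199] [ 37. 128.] [40. 92.]
[345 197] [ 69. 136.] [ 75. 100.]
[356 216] [98. 90.] [106.  51.]
[519.2  83.5  90. ] [-1.6  1.5  8.5] 55.5 35.7
```

Emit:
{"method": "servo_tool", "body": {"plan": [{"grip": 0.62,"dx": 0,"dy": -0.5,"dz": 0,"spin": 0},{"grip": 0.62,"dx": 0,"dy": -0.7,"dz": 0,"spin": 0},{"grip": 0.62,"dx": -2,"dy": 0,"dz": 0,"spin": 0},{"grip": 0.62,"dx": -2.5,"dy": 0,"dz": 0,"spin": 0},{"grip": 0.62,"dx": -2.5,"dy": 0,"dz": 0,"spin": 0},{"grip": 0.62,"dx": -2,"dy": 0,"dz": 0,"spin": 0},{"grip": 0.62,"dx": 0,"dy": 1.5,"dz": 0,"spin": 0},{"grip": 0.62,"dx": 0,"dy": 0.9,"dz": 0,"spin": 0},{"grip": 0.62,"dx": 0,"dy": 0.4,"dz": 0,"spin": 0},{"grip": 0.62,"dx": 0,"dy": 0,"dz": 0,"spin": 0}]}}

```text
time_s: 36.7
position: [514.0, -6.8, 73.0]
eef_rot: [[0.046, -0.002, -0.999], [0.999, 0.002, 0.046], [0.002, -1.0, 0.002]]
contact_force: [-0.6, -0.0, -0.2]
finger_gap: 54.0
```

```bash
python3 -c "
from h import *
a=rowfit()"
```

```text
[316 233] [17. 31.] [ 18. -13.]
[294 232] [-33.  28.] [-36. -16.]
[286 214] [-53.  77.] [-57.  36.]
[290 201] [-45. 112.] [-49.  74.]
[300 199] [-24. 119.] [-26.  82.]
[314 210] [ 8. 93.] [ 8. 55.]
[317 220] [16. 67.] [17. 26.]
[514.4  -6.9  73.1] [-0.2 -0.1 -1. ] 54.33 36.75
```

Emit:
{"method": "servo_tool", "body": {"plan": [{"grip": 0.65,"dx": 0,"dy": 0.2,"dz": 0,"spin": 0},{"grip": 0.65,"dx": 0,"dy": 0.2,"dz": 0,"spin": 0},{"grip": 0.65,"dx": 0,"dy": 0.2,"dz": 0,"spin": 0},{"grip": 0.65,"dx": 0,"dy": 0.2,"dz": 0,"spin": 0},{"grip": 0.65,"dx": 0,"dy": 0.2,"dz": 0,"spin": 0},{"grip": 0.65,"dx": 0,"dy": 0.2,"dz": 0,"spin": 0},{"grip": 0.65,"dx": 0,"dy": 0,"dz": 0,"spin": 0},{"grip": 0.65,"dx": 0,"dy": 0,"dz": 0,"spin": 0},{"grip": 0.65,"dx": 0,"dy": 0,"dz": 0,"spin": 0},{"grip": 0.65,"dx": 0,"dy": 0,"dz": 0,"spin": 0}]}}

```text
time_s: 37.75
position: [516.0, -5.8, 64.6]
eef_rot: [[0.046, 0.003, -0.999], [0.999, 0.003, 0.046], [0.003, -1.0, -0.002]]
contact_force: [-8.6, 8.3, 27.9]
finger_gap: 55.7
```

```bash
python3 -c "
from h import *
a=rowfit()"
```

```text
[316 234] [17. 29.] [ 18. -15.]
[293 229] [-36.  38.] [-39.  -6.]
[288 215] [-48.  75.] [-52.  35.]
[292 201] [-41. 113.] [-44.  76.]
[301 200] [-22. 118.] [-24.  81.]
[314 208] [  7. 100.] [ 8. 61.]
[317 220] [16. 69.] [17. 28.]
[516.   -5.8  64.6] [-8.1  8.9 26.6] 55.55 37.8
```

Emit:
{"method": "servo_tool", "body": {"plan": [{"grip": 0.65,"dx": 0,"dy": -0.4,"dz": 0,"spin": 0},{"grip": 0.65,"dx": 0,"dy": 0,"dz": 0,"spin": 0},{"grip": 0.66,"dx": 0,"dy": 0,"dz": 0,"spin": 0},{"grip": 0.67,"dx": 0,"dy": 0,"dz": 0,"spin": 0},{"grip": 0.8,"dx": 0,"dy": 0,"dz": 0,"spin": 0},{"grip": 1,"dx": 0,"dy": 0,"dz": 0,"spin": 0},{"grip": 1,"dx": 0,"dy": -1,"dz": 0,"spin": 0},{"grip": 1,"dx": 0,"dy": -2,"dz": 0,"spin": 0},{"grip": 1,"dx": 0,"dy": -2,"dz": 0,"spin": 0},{"grip": 1,"dx": 0,"dy": 0,"dz": 0,"spin": 0}]}}

```text
time_s: 38.8
position: [517.0, -8.1, 118.7]
eef_rot: [[0.046, 0.006, -0.999], [0.999, 0.0, 0.046], [0.0, -1.0, -0.006]]
contact_force: [0.1, 0.4, 0.3]
finger_gap: 85.1
```

```bash
python3 -c "
from h import *
a=rowfit(); b=wlying()
cv2.imwrite('pics/v11.png',np.hstack([cv2.resize(a[150:270,240:400],None,fx=3,fy=3),cv2.resize(b,(480,360))])[:,:800,::-1])"
```

```text
[299 201] [-26. 115.] [-28.  77.]
[321 203] [ 21. 114.] [23. 77.]
[319 218] [20. 74.] [22. 34.]
[297 216] [-28.  75.] [-31.  34.]
[516.   -7.9 117.1] [-0.5  0.1  0.6] 85.41 38.85
[313 180] [491. -38.] [485. -29.]
[325 196] [483. -26.] [474. -14.]
[322 272] [485.  34.] [478.  63.]
[244 274] [546.  33.] [555.  61.]
[242 195] [542. -30.] [550. -18.]
[253 180] [533. -40.] [539. -31.]
[516.   -7.9 117.1]
```

View pics/v11.png

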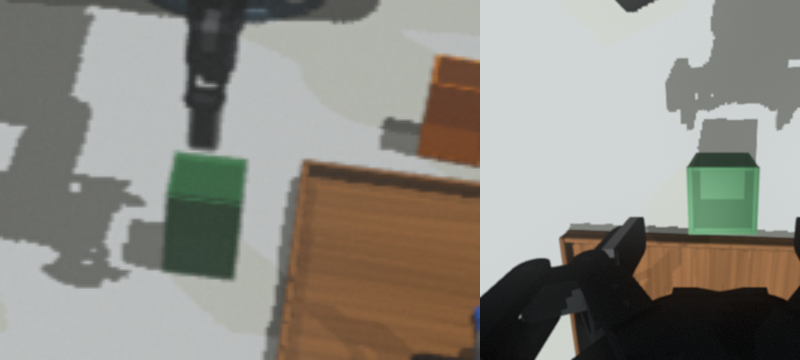

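The jar stands upright, mouth down, on the bare seat with its closed end on top. I've used all 12 views, so from here I work with numbers only.

```bash
python3 -c "
from h import *
s=sense()
P=np.array([wcast(p,76,s) for p in [(325,196),(322,272),(244,274),(242,195)]]); print(P.round(1),P.mean(0))
print([np.linalg.norm(P[i]-P[i-1]).round(1) for i in range(4)])
P=np.array([cast('scene',p,76) for p in [(299,201),(321,203),(319,218),(297,216)]]); print(P.round(1),P.mean(0))
print(s['position'],s['time_s'])
"
```

```text
[[484.7 -30.8  76. ]
 [487.1  22.7  76. ]
 [541.   21.7  76. ]
 [537.8 -34.   76. ]] [512.66645576  -5.08888232  76.        ]
[np.float64(53.2), np.float64(53.6), np.float64(53.9), np.float64(55.8)]
[[485.8 -28.2  76. ]
 [486.7  22.8  76. ]
 [546.2  19.9  76. ]
 [545.6 -28.3  76. ]] [516.09211654  -3.43355529  76.        ]
[515.00938903  -7.67745658 115.87188946] 38.9
```

```bash
python3 - <<'E'
from h import *
im=cv2.imread("pics/scene0.png"); h=cv2.cvtColor(im,cv2.COLOR_BGR2HSV)
m=cv2.inRange(h,(0,0,0),(180,255,70)); r=np.zeros_like(m); r[195:240,170:235]=255; m&=r
m=cv2.morphologyEx(m,cv2.MORPH_CLOSE,np.ones((5,5)))
for c in comps(m,100): 
    e=cv2.fitEllipse(cv2.convexHull(c)); print(cv2.boundingRect(c),e,cast("scene",e[0],66))
print("proj pad cands",[proj("scene",X).round(1) for X in[(556.7,-247.6,76),(552.7,-248.6,66)]])
g=im[200:225,185:212].max(2); print(g[5:18])
t=cv2.imread("pics/top0.png")[:,:,::-1]; h=cv2.cvtColor(t.copy(),cv2.COLOR_RGB2HSV)
m=cv2.inRange(h,(0,0,0),(180,255,55)); r=np.zeros_like(m); cv2.circle(r,(372,197),27,255,-1); m&=r; m=cv2.morphologyEx(m,cv2.MORPH_CLOSE,np.ones((5,5)))
for c in comps(m,200): e=cv2.fitEllipse(cv2.convexHull(c)); print("top",cv2.boundingRect(c),e,cast("top",e[0],66))
E
```

```text
(175, 203, 48, 34) ((198.80963134765625, 219.18515014648438), (33.183101654052734, 48.30817794799805), 76.39550018310547) [ 574.34381301 -241.45620158   66.        ]
proj pad cands [array([197.9, 210.6]), array([198.4, 213.2])]
[[180 174 152  99  60  41  35  26  26  26  29  32  50  74  68  34  29  30
   33  30  32  32  32  33  32  31  32]
 [152  98  60  35  26  26  26  26  27  27  29  30  50  79  81  39  30  28
   32  34  32  31  32  31  31  29  31]
 [ 59  35  24  28  26  31  28  26  29  31  32  31  42  74  82  45  32  29
   32  31  32  31  34  32  30  37  44]
 [ 23  29  24  25  29  27  30  30  27  33  23  26  32  67  87  63  42  32
   28  30  33  31  32  36  44  59  77]
 [ 28  27  29  29  29  32  28  30  33  32  26  33  50  82 106 108  95  65
   37  31  29  33  43  57  78  82  61]
 [ 46  44  38  32  31  27  30  28  28  27  29  50 102 135 137 137 139 118
   62  36  42  57  77  82  59  42  35]
 [ 91  84  66  58  50  43  40  38  33  32  34  63 110 137 141 141 143 119
   65  55  76  83  59  42  34  31  31]
 [ 51  58  66  80  85  83  78  69  52  48  40  45  80 111 128 131 122 100
   86  81  59  42  35  31  30  29  34]
 [ 36  34  38  40  41  41  44  54  67  78  72  48  59  77  87  94  93  82
   63  46  34  33  29  30  33  32  33]
 [ 34  34  31  33  31  28  25  29  36  37  39  39  53  70  79  86  86  83
   75  57  54  54  48  44  39  36  33]
 [ 32  34  35  35  34  33  32  25  25  28  42  53  59  56  66  81  74  49
   51  59  75  88  90  80  69  51  51]
 [ 32  32  31  34  35  31  31  32  41  55  77  81  57  33  51  80  79  37
   30  37  39  41  41  47  57  67  83]
 [ 36  32  33  34  35  41  43  55  77  83  58  39  34  31  49  79  81  42
   27  31  31  30  27  32  34  36  40]]
top (349, 173, 50, 49) ((372.5760192871094, 196.2722930908203), (47.89370346069336, 50.51504898071289), 153.2594451904297) [ 558.53189617 -251.10504241   66.        ]
```

Emit:
{"method": "servo_tool", "body": {"plan": [{"grip": 1,"dx": 0.3,"dy": 0,"dz": 0.1,"spin": 0},{"grip": 1,"dx": 0,"dy": 2.5,"dz": 0,"spin": 0},{"grip": 1,"dx": 0,"dy": 2.5,"dz": 0,"spin": 0},{"grip": 1,"dx": 0,"dy": 2,"dz": 0,"spin": 0},{"grip": 1,"dx": 0,"dy": 0.8,"dz": 0,"spin": 0},{"grip": 1,"dx": 0,"dy": 0,"dz": 0,"spin": 0},{"grip": 0.6,"dx": 0,"dy": 0,"dz": 0,"spin": 0},{"grip": 0.6,"dx": 0,"dy": 0,"dz": 0,"spin": 0},{"grip": 0.6,"dx": 0,"dy": 0,"dz": 0,"spin": 0},{"grip": 0.6,"dx": 0,"dy": 0,"dz": 0,"spin": 0}]}}

```text
time_s: 39.9
position: [514.9, -4.6, 38.6]
eef_rot: [[0.046, 0.003, -0.999], [0.999, 0.001, 0.046], [0.001, -1.0, -0.003]]
contact_force: [0.4, -0.3, 5.8]
finger_gap: 55.3
```

Emit:
{"method": "servo_tool", "body": {"plan": [{"grip": 0.6,"dx": 0,"dy": -1.5,"dz": 0,"spin": 0},{"grip": 0.6,"dx": 0,"dy": -2.5,"dz": 0,"spin": 0},{"grip": 0.6,"dx": 0,"dy": -2.6,"dz": 0,"spin": 0},{"grip": 0.6,"dx": 0,"dy": -2.6,"dz": 0,"spin": 0},{"grip": 0.6,"dx": -2,"dy": 0,"dz": -0.4,"spin": 0},{"grip": 0.6,"dx": -3,"dy": 0,"dz": -0.7,"spin": 0},{"grip": 0.6,"dx": -4,"dy": 0,"dz": -0.9,"spin": 0},{"grip": 0.6,"dx": -4,"dy": 0,"dz": -0.9,"spin": 0},{"grip": 0.6,"dx": -4,"dy": 0,"dz": -0.9,"spin": 0},{"grip": 0.6,"dx": -3,"dy": 0,"dz": -0.7,"spin": 0}]}}

```text
time_s: 40.9
position: [549.4, -208.8, 129.1]
eef_rot: [[0.047, 0.0, -0.999], [0.999, 0.001, 0.047], [0.001, -1.0, -0.0]]
contact_force: [0.1, 0.7, -1.4]
finger_gap: 55.2
```

Emit:
{"method": "servo_tool", "body": {"plan": [{"grip": 0.6,"dx": -2.5,"dy": 0,"dz": -0.5,"spin": 0},{"grip": 0.6,"dx": -1.5,"dy": 0,"dz": -0.3,"spin": 0},{"grip": 0.6,"dx": 0,"dy": 0,"dz": 0,"spin": 0},{"grip": 0.6,"dx": 0,"dy": 0,"dz": 0,"spin": 0},{"grip": 0.6,"dx": 0,"dy": 0,"dz": 0,"spin": 0},{"grip": 0.6,"dx": 0,"dy": 0,"dz": 0,"spin": 0},{"grip": 0.6,"dx": 0,"dy": 0,"dz": 0,"spin": 0},{"grip": 0.6,"dx": 0,"dy": 0,"dz": 0,"spin": 0},{"grip": 0.6,"dx": 0,"dy": 0,"dz": 0,"spin": 0},{"grip": 0.6,"dx": 0,"dy": 0,"dz": 0,"spin": 0}]}}

```text
time_s: 41.9
position: [555.6, -246.6, 128.9]
eef_rot: [[0.046, 0.0, -0.999], [0.999, 0.002, 0.046], [0.002, -1.0, -0.0]]
contact_force: [0.6, -0.0, -1.5]
finger_gap: 55.3
```

```bash
cat > j.py <<'E'
from h import *
s=sense(); print(s["position"].round(1),s["contact_force"].round(1),s["finger_gap"],s["time_s"])
for n in("scene","top"):
    a=grab_frame(n); cv2.imwrite(f"pics/j_{n}_{s['time_s']:.1f}.png",a[:,:,::-1]); m=green(a)
    if n=="scene": m[:,:150]=0; m[:,260:]=0; m[:120]=0
    else: m[:,:300]=0
    cs=comps(m,10)
    if cs:
        h=cv2.approxPolyDP(cv2.convexHull(np.vstack(cs)),2,True)[:,0]
        for p in h: print(n,p,cast(n,p,s["position"][2]+37).round(0)[:2] ,cast(n,p,s["position"][2]-38).round(0)[:2])
E
python3 j.py
```

```text
[ 555.6 -246.6  128.9] [ 0.6 -0.  -1.5] 55.30699640234732 41.9
scene [210 169] [ 525. -221.] [ 395. -262.]
scene [212 200] [ 642. -186.] [ 532. -221.]
scene [207 212] [ 681. -185.] [ 579. -220.]
scene [183 210] [ 681. -230.] [ 579. -272.]
scene [178 181] [ 584. -272.] [ 464. -322.]
scene [199 167] [ 520. -247.] [ 389. -292.]
```

Emit:
{"method": "servo_tool", "body": {"plan": [{"grip": 0.6,"dx": 0,"dy": 1,"dz": 0,"spin": 0},{"grip": 0.6,"dx": 0,"dy": 1,"dz": 0,"spin": 0},{"grip": 0.6,"dx": 0,"dy": 0.4,"dz": 0,"spin": 0},{"grip": 0.6,"dx": 0,"dy": 0.3,"dz": 0,"spin": 0},{"grip": 0.6,"dx": 0,"dy": 0.3,"dz": 0,"spin": 0},{"grip": 0.6,"dx": 0,"dy": 0.3,"dz": 0,"spin": 0},{"grip": 0.6,"dx": 0,"dy": 0.3,"dz": 0,"spin": 0},{"grip": 0.6,"dx": 0,"dy": 0,"dz": 0,"spin": 0},{"grip": 0.6,"dx": 0,"dy": 0,"dz": 0,"spin": 0},{"grip": 0.6,"dx": 0,"dy": 0,"dz": 0,"spin": 0}]}}

```text
time_s: 43.0
position: [555.1, -246.4, 93.8]
eef_rot: [[0.046, -0.001, -0.999], [0.999, 0.002, 0.046], [0.002, -1.0, 0.001]]
contact_force: [-6.2, 3.2, 9.5]
finger_gap: 54.9
```

Emit:
{"method": "servo_tool", "body": {"plan": [{"grip": 0.6,"dx": 0,"dy": 0.2,"dz": 0,"spin": 0},{"grip": 0.6,"dx": 0,"dy": 0.2,"dz": 0,"spin": 0},{"grip": 0.6,"dx": 0,"dy": 0.2,"dz": 0,"spin": 0},{"grip": 0.6,"dx": 0,"dy": 0.1,"dz": 0,"spin": 0},{"grip": 0.6,"dx": 0,"dy": 0,"dz": 0,"spin": 0},{"grip": 0.6,"dx": 0,"dy": 0,"dz": 0,"spin": 0},{"grip": 0.6,"dx": 0,"dy": 0,"dz": 0,"spin": 0},{"grip": 0.6,"dx": 0,"dy": 0,"dz": 0,"spin": 0},{"grip": 0.6,"dx": 0,"dy": 0,"dz": 0,"spin": 0},{"grip": 0.6,"dx": 0,"dy": 0,"dz": 0,"spin": 0}]}}

```text
time_s: 44.0
position: [555.4, -246.7, 92.3]
eef_rot: [[0.045, -0.001, -0.999], [0.999, 0.001, 0.045], [0.001, -1.0, 0.001]]
contact_force: [-20.1, 10.0, 45.7]
finger_gap: 55.4
```

```bash
python3 j.py
```

```text
[ 555.4 -246.7   92.3] [-20.1  10.   45.7] 55.36450233371807 44.0
scene [212 184] [ 527. -219.] [ 407. -257.]
scene [215 212] [ 629. -187.] [ 527. -218.]
scene [209 224] [ 669. -188.] [ 573. -220.]
scene [184 223] [ 672. -235.] [ 578. -275.]
scene [181 197] [ 587. -269.] [ 477. -315.]
scene [200 182] [ 522. -248.] [ 402. -290.]
```

The force jumped to 46 N after about 12 mm of travel, so this is the hard stop. Hold for another second, then ease up.

Emit:
{"method": "servo_tool", "body": {"plan": [{"grip": 0.6,"dx": 0,"dy": 0,"dz": 0,"spin": 0},{"grip": 0.6,"dx": 0,"dy": 0,"dz": 0,"spin": 0},{"grip": 0.6,"dx": 0,"dy": 0,"dz": 0,"spin": 0},{"grip": 0.6,"dx": 0,"dy": 0,"dz": 0,"spin": 0},{"grip": 0.6,"dx": 0,"dy": 0,"dz": 0,"spin": 0},{"grip": 0.6,"dx": 0,"dy": 0,"dz": 0,"spin": 0},{"grip": 0.6,"dx": 0,"dy": 0,"dz": 0,"spin": 0},{"grip": 0.6,"dx": 0,"dy": 0,"dz": 0,"spin": 0},{"grip": 0.6,"dx": 0,"dy": -0.3,"dz": 0,"spin": 0},{"grip": 0.6,"dx": 0,"dy": -0.3,"dz": 0,"spin": 0}]}}

```text
time_s: 45.1
position: [555.3, -246.6, 93.9]
eef_rot: [[0.046, -0.0, -0.999], [0.999, 0.001, 0.046], [0.001, -1.0, 0.0]]
contact_force: [-6.6, 3.1, 9.5]
finger_gap: 55.3
```

Emit:
{"method": "servo_tool", "body": {"plan": [{"grip": 0.6,"dx": 0,"dy": -0.2,"dz": 0,"spin": 0},{"grip": 0.6,"dx": 0,"dy": -0.2,"dz": 0,"spin": 0},{"grip": 0.6,"dx": 0,"dy": -0.2,"dz": 0,"spin": 0},{"grip": 0.6,"dx": 0,"dy": -0.2,"dz": 0,"spin": 0},{"grip": 0.6,"dx": 0,"dy": -0.2,"dz": 0,"spin": 0},{"grip": 0.6,"dx": 0,"dy": -0.1,"dz": 0,"spin": 0},{"grip": 0.6,"dx": 0,"dy": 0,"dz": 0,"spin": 0},{"grip": 0.6,"dx": 0,"dy": 0,"dz": 0,"spin": 0},{"grip": 0.6,"dx": 0,"dy": 0,"dz": 0,"spin": 0},{"grip": 0.6,"dx": 0,"dy": 0,"dz": 0,"spin": 0}]}}

```text
time_s: 46.1
position: [555.6, -246.7, 102.9]
eef_rot: [[0.046, 0.0, -0.999], [0.999, 0.002, 0.046], [0.002, -1.0, -0.0]]
contact_force: [-2.3, 1.3, 3.7]
finger_gap: 55.6
```

Emit:
{"method": "servo_tool", "body": {"plan": [{"grip": 0.6,"dx": 0,"dy": -0.1,"dz": 0,"spin": 0},{"grip": 0.64,"dx": 0,"dy": 0,"dz": 0,"spin": 0},{"grip": 0.655,"dx": 0,"dy": 0,"dz": 0,"spin": 0},{"grip": 0.665,"dx": 0,"dy": 0,"dz": 0,"spin": 0},{"grip": 0.7,"dx": 0,"dy": 0,"dz": 0,"spin": 0},{"grip": 0.85,"dx": 0,"dy": 0,"dz": 0,"spin": 0},{"grip": 1,"dx": 0,"dy": 0,"dz": 0,"spin": 0},{"grip": 1,"dx": 0,"dy": 0,"dz": 0,"spin": 0},{"grip": 1,"dx": 0,"dy": -0.5,"dz": 0,"spin": 0},{"grip": 1,"dx": 0,"dy": -1,"dz": 0,"spin": 0}]}}

```text
time_s: 47.1
position: [555.0, -246.4, 118.6]
eef_rot: [[0.046, -0.001, -0.999], [0.999, 0.003, 0.046], [0.002, -1.0, 0.001]]
contact_force: [0.5, -0.1, -0.5]
finger_gap: 85.3
```

Emit:
{"method": "servo_tool", "body": {"plan": [{"grip": 1,"dx": 0,"dy": -2,"dz": 0,"spin": 0},{"grip": 1,"dx": 0,"dy": -2.5,"dz": 0,"spin": 0},{"grip": 1,"dx": 0,"dy": -2.5,"dz": 0,"spin": 0},{"grip": 1,"dx": 0,"dy": -1.5,"dz": 0,"spin": 0},{"grip": 1,"dx": 0,"dy": 0,"dz": 0,"spin": 0},{"grip": 1,"dx": 0,"dy": 0,"dz": 0,"spin": 0},{"grip": 1,"dx": 0,"dy": 0,"dz": 0,"spin": 0},{"grip": 1,"dx": 0,"dy": 0,"dz": 0,"spin": 0},{"grip": 1,"dx": 0,"dy": 0,"dz": 0,"spin": 0},{"grip": 1,"dx": 0,"dy": 0,"dz": 0,"spin": 0}]}}

```text
time_s: 48.1
position: [555.3, -246.7, 203.2]
eef_rot: [[0.046, -0.001, -0.999], [0.999, 0.002, 0.046], [0.002, -1.0, 0.001]]
contact_force: [0.5, -0.0, 0.3]
finger_gap: 85.5
```

```bash
python3 - <<'E'
from h import *
s=sense(); print(s["position"].round(1),s["contact_force"].round(1),s["finger_gap"],s["time_s"])
b=grab_frame("wrist"); m=cv2.inRange(cv2.cvtColor(b,cv2.COLOR_RGB2HSV),(45,60,15),(95,255,255)); m[330:]=0
c=max(comps(m,800),key=cv2.contourArea); q=cv2.approxPolyDP(cv2.convexHull(c),3,True)[:,0]
for p in q: print("w",p,wcast(p,142,s).round(0)[:2],wcast(p,66,s).round(0)[:2])
a=grab_frame("scene"); m=green(a); m[:,:150]=0; m[:,260:]=0; m[:120]=0
for p in cv2.approxPolyDP(cv2.convexHull(np.vstack(comps(m,10))),2,True)[:,0]: print("s",p,cast("scene",p,142).round(0)[:2],cast("scene",p,66).round(0)[:2],castx("scene",p,583.5).round(0)[1:])
def box(c,z0,h):return [proj("scene",(c[0]+i*28,c[1]+j*28,z)).round(0) for z in(z0,z0+h) for i in(1,-1) for j in(1,-1)]
print("expected",box((555.5,-247),66,76))
old=cv2.imread("pics/scene0.png")[:,:,::-1]; d=cv2.absdiff(a,old).max(2)>40; d[:,:330]=0; ys,xs=np.nonzero(d[210:330]); print("tray changes",d[210:330].sum(), (xs.min(),xs.max(),ys.min()+210,ys.max()+210) if len(xs) else None)
E
```

```text
[ 555.3 -246.7  203.2] [ 0.5 -0.   0.3] 85.46819995255971 48.1
w [307 171] [ 534. -283.] [ 527. -273.]
w [319 185] [ 526. -273.] [ 516. -259.]
w [315 255] [ 530. -219.] [ 521. -185.]
w [244 256] [ 583. -221.] [ 595. -187.]
w [240 184] [ 582. -276.] [ 593. -263.]
w [253 171] [ 572. -285.] [ 579. -275.]
s [188 177] [ 526. -272.] [ 401. -320.] [-250.  177.]
s [211 180] [ 531. -219.] [ 407. -258.] [-203.  174.]
s [215 207] [ 630. -185.] [ 523. -218.] [-200.  109.]
s [208 221] [ 676. -187.] [ 578. -220.] [-218.   70.]
s [183 218] [ 674. -235.] [ 575. -277.] [-273.   73.]
s [180 188] [ 572. -275.] [ 456. -323.] [-270.  149.]
expected [array([208., 223.]), array([183., 220.]), array([214., 208.]), array([190., 206.]), array([205., 193.]), array([178., 191.]), array([212., 179.]), array([186., 177.])]
tray changes 877 (np.int64(350), np.int64(398), np.int64(210), np.int64(240))
```

```bash
python3 -c "
from workcell import *
print(sign_off())"
```

```text
the job is handed in; nothing more can be done
None
```

The jar now stands mouth down on the risen pad, let go, and I handed the job in at about 48 s of the 72 s allowed. No verdict is reported back.

**What I did**
- **Laying it down:** I tipped the jar over the tray's outer wall onto bare seat and let go. It came to rest lying level.
- **Turning it mouth down:** The interface can't tilt the tool, so I gripped the jar on a small patch near its closed end. I rolled its mouth edge over the tray wall until it was nearly upright, set it on the seat and regripped it.
- **Pressing:** I pressed it on the pad for well over a second. The force rose from about 10 N to 46 N after about 12 mm of travel, which indicates the hard stop. I then eased it up and opened the fingers.

**Last checks**
- **Centring:** The wrist view puts the jar's axis at about (555, -247) mm. My pad estimate is (556, -247), good to about 5 mm, against the 18 mm allowed.
- **Height and uprightness:** The jar's outline in the scene view matches an upright jar on a risen pad to within about 3 pixels.
- **Contact:** The arm is clear, with the fingers open and the force near zero.
- **Tray:** The only change seen in the part of the tray checked is at the square jar's old place. The round jar's outline stayed put in later scene pictures.

**What went wrong on the way:**
- Three earlier tries at turning the jar in the grip failed. In two it slid through and fell flat on the seat, and in the third I set it down after it slid.
- The first wrist measurement was off because the arm was still moving, so I repeated it.

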